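# Load the parts dryer and set it going

### The arm

A 7-joint arm with a two-finger parallel gripper is mounted at the origin on a cart in front of the work surface, level with it; the furniture and walls round the work are solid. World frame = base frame: x ahead of the robot, y to its left, z up, the work surface at z = 0. Lengths are in m, angles in rad, forces in N, time in s.
With the tool pointing down it reaches from about 0.425 to 0.875 m from the base axis. Payload 4.7 kg.
Tool frame: the origin (TCP) lies on the centre line of the jaws, within the pads' length; the fingertips stand 11 mm ahead of it and the grasp point (between the pads) lies 8 mm behind it (env.finger_overhang is the distance from the TCP to the fingertips, in m); z points along the fingers, y is the line along which they close (so a half turn about z gives the same grasp; the last joint's range is limited). The gripper opens to 87 mm and grips with 3 to 60 N. Pads are 19 mm wide; open, the fingers measure 117 mm over their backs; the gripper's body (75 mm by 190 mm) begins 51 mm behind the grasp point.
Start: joints at [-1.173, 0.321, -0.07, 1.45, 0.023, 1.371, -0.057], TCP at [0.243, 0.603, 0.234] pointing down, gripper open.
Joint ranges: [-2.86, 2.86], [-0.3, 2.09], [-1.38, 1.24], [0.06, 2.45], [-1.56, 4.7], [0.09, 2.05], [-2.69, 2.69]. Speed limits (rad/s): [2.57, 2.57, 3.14, 3.14, 3.14, 3.14, 3.14].

### API

Orientations are given as a rotation vector (axis times angle).
In Python, from cell import env, snapshot, workorder gives the robot as it stands. The module is installed in compiled form; this text tells all that it offers.
- The arm moves only by the shell command python3 -m creep 'ROWS' [FORCE]. ROWS is a JSON object of lists of equal length, an entry for each row: "xyz": the shift along the tool's x, y, z as a fraction of full scale, a list of three; "dr": the turn, a rotation vector about the tool's x, y, z as a fraction of full scale, a list of three; "claw": the closure, from 0 (fully open) to 1 (shut). A call has exactly 8 rows; each row shifts and turns the commanded pose from where the row before left it, along the tool's axes as they then stand; what a row does not reach is not made up. Full scale, the value 1, is 25 mm for a shift and 0.08 rad for a turn. A row lasts 1/8 s, in which the tool goes at most 62.5 mm and 10.7 degrees, less where a joint would pass 70% of its speed; a pose out of reach is approached as far as the arm can. A call with a number of a shift or a turn outside -1 to 1 is refused whole. A call with a gripper value outside its range is refused whole. The fingers move at their own pace and stop on an object; FORCE is the grip in N (left out, the last holds). Time passes only in rows, so rows that do not move let the fingers close, or fill a call up. It gives the time, the measured TCP pose, the force, the opening and the grip force at its end, in the units of the state.
- env.get_obs(): the state, without advancing time (a new reading comes with each control period).
- snapshot(name): name is "scene" or "top" or "wrist"; returns a dict with "pixels" (400x640x3 uint8, red, green, blue), "vertical_fov" (degrees; the focal length in pixels is half the picture's height over the tangent of half this angle, whatever the lens; pixels are square), "cx", "cy" (the principal point, pixels), "distortion" ([k1, k2, p1, p2, k3] as OpenCV has them; the pictures are not rectified), "xyz" and "orientation" of the camera in the world; the wrist camera has in their place "T_tool_cam" (4x4, takes a point from camera to tool coordinates, whose origin is the TCP and whose axes are the flange's). Camera axes: x right, y down, z forward; pixel columns grow to the right and rows downward; lengths in m; the calibration is good to about 2 mm. A picture is of the moment at which its call begins: read the wrist's pose just before it. There is no depth.
- workorder.job_done(): hands the job in; it is judged then, once.
The state is a dict: "clock": time; "joints": joint angles; "joint_velocities": joint speeds; "joint_torque": joint torques, N m; "tcp_pos": TCP position; "eef_rot": TCP orientation; "wrist_force": force on the tool from outside, world axes, zero at the start; "moment": the same for the moment, N m; "width": finger opening in m; "finger_force": force on a finger pad.
Only numpy, scipy, OpenCV 4.12 (cv2) and the standard library are available. Lean on these libraries where they do the work, as an engineer would, in place of code of your own. Each camera call takes 0.05 s, during which the arm holds its last target. There are 200 camera calls.

### The job

Load the bench parts dryer: pull its drawer open by the handle, lay every washed part from the right-hand side of the bench (the flanged disc, the big hex bolt and the square pins, as many as are there) in the drawer and push the drawer fully home. Slide the hatch on top of the dryer shut against its end frame, and only when drawer and hatch are both shut turn the selector to the two-dot mark. Leave the dryer and the other things on the bench where they are.

Things in the scene. Friction and masses are not known exactly. Their poses are not given: they have to be found in the camera images.
- dryer: Grey louvred sheet-metal box fixed to the bench, 190 deep (x) x 220 wide (y) x 105 high. Origin: centre of its underside; x from its drawer front to its back, y to the left as one faces its front, z up. The front (-x) faces the robot's right. On the roof: hatch (y -100 to +10) and selector (axis x -48, y +60). An open carton 220 tall stands beyond it, near corner about x = 0.58 m, y = 0.38 m.
- drawer (a joint): Slide: 0 m = home, 0.13 = fully out; opens along the dryer's -x; stays where left, about 4 N of friction. Front 12 thick, 218 wide, z 12 to 102. The tray behind it is inside 181 long (x), 196 wide (y); floor 19 above the bench, walls 4 thick, tops 61 above the bench. The housing's roof (underside z 99) covers the part of the tray not pulled out.
- drawer_handle (a point): Centre of the drawer's handle bar: round steel bar, diameter 11, 104 long along the dryer's y, 82 above the bench, its axis 42 in front of the drawer front (36 free behind the bar), carried by a stay at either end. Moves with the drawer. Axes as the dryer's.
- drawer_floor (a point): Point on the tray's floor (top face, 19 above the bench), in the middle of its width and 65 behind the inside of the drawer front (116 in front of the tray's back wall). Moves with the drawer; when the drawer is fully out this point is about 66 in front of the housing's front face. Axes as the dryer's.
- hatch (a joint): Sliding hatch on the dryer's roof: slide, 0 m = shut against the aluminium end frame at the front of the roof, 0.088 = fully open (at the back); opens along the dryer's +x, so it is shut by pushing it along -x. Stays where it is left, about 1.2 to 1.5 N of friction. An aluminium plate 86 x 92 between two low rails.
- hatch_grip (a point): On the black upright grip tab of the hatch, at its middle: 12 thick (x) x 50 wide (y) x 26 tall, this point 15 above its foot and 10 below its top (tab top about 138 above the bench). Moves with the hatch. Axes as the dryer's.
- selector (a joint): Selector knob on the dryer's roof, upright axis, turns clockwise as seen from above as the value grows. Four detents 0.6 rad apart: 0 = bar mark (off), 0.6 = one dot, 1.2 = two dots, 1.8 = three dots; end stops at -0.12 and 1.92. A spring pulls it into the nearest detent (about 0.1 N m to leave one). It starts at the bar mark or at one dot.
- selector_grip (a point): On the selector's axis, at mid height of its black grip bar: bar 46 long, 13 wide, 24 tall, its top 138 above the bench, this point 12 below. Turns with the knob; at value 0 its axes are the dryer's. Seen from above, the bar lies along its pointer (white line), which points 142 degrees anticlockwise from the dryer's +x at value 0 and turns clockwise as the value grows.
- pin_a: Square steel pin, 12 x 120 (y) x 12, lying. Origin: centre of its underside. May be absent.
- pin_b: Second such pin, 12 x 120 (y) x 12, lying. Origin: centre of its underside. May be absent.
- bolt: Bright hex bolt, 86 long (x), lying; head (29 x 26 across, 12 long) at its +x end, shank of diameter 16 from x -43 to +31, its axis about 11 above the underside. Origin: the middle of its length, on the underside. It can roll. May be absent.
- flange: Flanged steel disc: disc of diameter 66, 10 thick, with a hub of diameter 36 on top to height 20, lying hub up. Origin: centre of its underside. May be absent. (Beyond the parts, sheets on a cabinet overhang to about x = 0.64 m from 150 above the bench upward; a fixed vice, 100 high, stands at x 0.26 to 0.50 m, y -0.02 to 0.10 m.)
- tape_measure: Yellow tape measure, 60 x 70 x 36; leave it alone. Origin: centre of its underside.
- box_mini: Small brown card box, 54 x 67 (y) x 38, standing among the parts; leave it alone. Origin: centre of its underside.
- pliers: Red-handled pliers, 173 (x) x 57 x 12; leave them alone. Origin: centre of the underside.
- paste_jar: White jar with a blue lid, diameter 56, 70 tall; leave it alone. Origin: centre of its underside.

How it is judged:
On the way, in this order (a step that is already met when the one before it is completed fails the run):
1. the drawer is pulled open by at least 100 mm (value of joint drawer above 0.1 m), for 0.2 s.
2. every part that is there lies in the drawer (x of pin_a in the frame of drawer_floor between -0.066 and 0.117 m and y of pin_a in the frame of drawer_floor between -0.1 and 0.1 m and z of pin_a in the frame of drawer_floor between -0.01 and 0.035 m and x of pin_b in the frame of drawer_floor between -0.066 and 0.117 m and y of pin_b in the frame of drawer_floor between -0.1 and 0.1 m and z of pin_b in the frame of drawer_floor between -0.01 and 0.035 m and x of bolt in the frame of drawer_floor between -0.066 and 0.117 m and y of bolt in the frame of drawer_floor between -0.1 and 0.1 m and z of bolt in the frame of drawer_floor between -0.01 and 0.035 m and x of flange in the frame of drawer_floor between -0.066 and 0.117 m and y of flange in the frame of drawer_floor between -0.1 and 0.1 m and z of flange in the frame of drawer_floor between -0.01 and 0.035 m), for 0.3 s.
3. the drawer is fully home with the parts in it and the hatch is shut (all of step 2 and value of joint each of drawer, hatch below 0.004 m), for 0.2 s.
4. the selector stands at the two-dot mark (value of joint selector between 1.08 and 1.32 rad), for 0.3 s.
At the end, for the whole second after the job is handed in: Every part that is there lies in the tray (origin within its inside, under 35 mm above its floor); drawer and hatch each within 4 mm of shut; selector within 0.12 rad of the two-dot detent (1.2); tape measure, card box, pliers and jar within 30 mm of where they stood (all of step 3 and all of step 4 and distance of each of tape_measure, box_mini, pliers, paste_jar from where it was at the start of the episode below 0.03 m); the robot touches nothing.
It fails at once if the tape measure, card box, pliers or jar is pushed more than 30 mm (distance of any of tape_measure, box_mini, pliers, paste_jar from where it was at the start of the episode above 0.03 m).
It fails at once if the selector is turned to two dots while the drawer or the hatch stands open (value of joint selector above 1 rad and value of joint any of drawer, hatch above 0.03 m).
Of pin_a, pin_b, bolt, flange only 2 to 4 are there at a start; the rules pass over those that are not, and their reading is None.
At some moment in a run one of pin_a, pin_b, flange may be knocked a few centimetres aside while the robot is not near it.
Once in a run the grip may slacken for a moment while it holds something.
It also fails if it takes over 210 s, if anything falls off the work surface, if the arm or the gripper's body presses on something with over 40 N, if the wrist force passes 120 N, or if a joint passes its speed limit or range.

## Working session

There is one attempt and no reset: what is moved stays moved. The work goes in short steps, Python scripts to look and compute and a shell command to move; the robot and the scene stay as the last step left them, time stands still between calls to the robot, and variables do not carry over. Pictures are saved under pics/ and viewed, at most 14 in all, crops included, and the job is handed in when it is done.

```bash
mkdir -p pics; cat > h.py <<'E'
import numpy as np, cv2
from scipy.spatial.transform import Rotation as R
from cell import env, snapshot, workorder
def shot(name,fn=None):
    o=env.get_obs(); s=snapshot(name); s['obs']=o
    if fn: cv2.imwrite('pics/'+fn+'.png',s['pixels'][:,:,::-1])
    return s
def cam(s):
    h=s['pixels'].shape[0]; f=h/2/np.tan(np.radians(s['vertical_fov'])/2)
    K=np.array([[f,0,s['cx']],[0,f,s['cy']],[0,0,1]]); d=np.array(s['distortion'],float)
    if 'T_tool_cam' in s:
        o=s['obs']; T=np.eye(4); T[:3,:3]=R.from_rotvec(o['eef_rot']).as_matrix(); T[:3,3]=o['tcp_pos']
        T=T@np.array(s['T_tool_cam']); return K,d,T[:3,:3],T[:3,3]
    q=np.array(s['orientation']); 
    Rm=q if q.shape==(3,3) else R.from_rotvec(q).as_matrix()
    return K,d,Rm,np.array(s['xyz'])
def px2w(s,uv,z):
    K,d,Rm,p=cam(s); uv=np.array(uv,float).reshape(-1,1,2)
    n=cv2.undistortPoints(uv,K,d).reshape(-1,2)
    r=np.c_[n,np.ones(len(n))]@Rm.T
    return p+r*((np.asarray(z)-p[2])/r[:,2])[:,None]
def w2px(s,P):
    K,d,Rm,p=cam(s); return cv2.projectPoints((np.array(P,float).reshape(-1,3)-p)@Rm,np.zeros(3),np.zeros(3),K,d)[0].reshape(-1,2)
E
python3 - <<'E'
from h import *
for n in ("scene","top","wrist"):
    s=shot(n,n+'0'); print(n,s.get('xyz'),s.get('orientation'),s.get('T_tool_cam'),s['vertical_fov'],s['distortion'])
o=env.get_obs(); print(o['tcp_pos'],o['eef_rot'],o['wrist_force'],R.from_rotvec(o['eef_rot']).as_matrix(),env.finger_overhang)
E
```

```text
scene [-0.18827656 -0.55040912  0.85967614] [-2.08988956  0.95347879 -0.45153903] None 46.98468906575661 [-0.13300979  0.          0.          0.          0.        ]
top [0.40574603 0.03641999 1.35506552] [-2.18006233  2.15144308 -0.1071972 ] None 55.07831868648684 [-0.03830259  0.          0.          0.          0.        ]
wrist None None [[ 5.34312010e-04 -9.54779293e-01 -2.97315010e-01  8.20846446e-02]
 [ 9.99999800e-01  6.10346094e-04 -1.62904352e-04  3.41478220e-04]
 [ 3.37002757e-04 -2.97314864e-01  9.54779429e-01 -1.50718354e-01]
 [ 0.00000000e+00  0.00000000e+00  0.00000000e+00  1.00000000e+00]] 64.76341454291473 [0.01426918 0.         0.         0.         0.        ]
[0.24327026 0.60232191 0.23271124] [-5.99033778e-01 -3.08376992e+00  2.29575409e-03] [-0.24225095 -0.00350118  0.09080412] [[-9.27275242e-01  3.74380048e-01 -4.53820890e-04]
 [ 3.74380308e-01  9.27274189e-01 -1.40076976e-03]
 [-1.03603854e-04 -1.46880073e-03 -9.99998916e-01]] 0.011
```

View pics/top0.png

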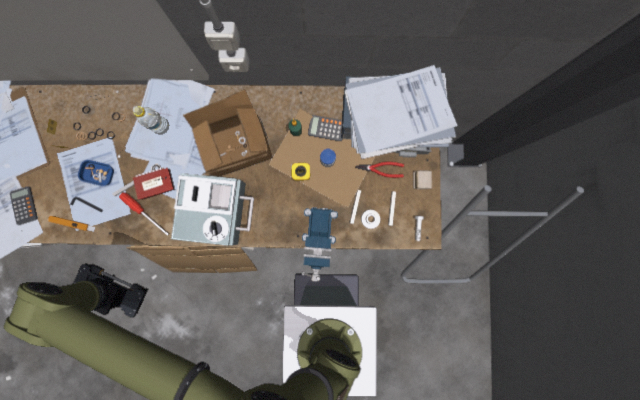

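View pics/scene0.png

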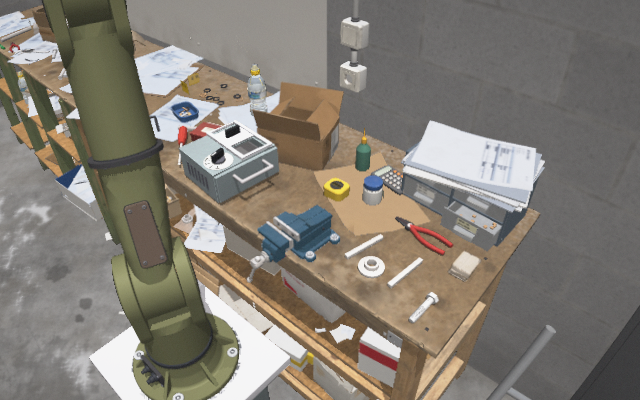

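The top view shows the dryer at about (207,210) with its handle bar at (247,213). The pins are at (356,207) and (392,208), the flange at (371,218) and the bolt at (420,228). All four parts are there. Next I'll measure them.

```bash
python3 - <<'E'
from h import *
s=shot('top'); im=s['pixels']
c=im[160:260,160:450]; cv2.imwrite('pics/crop0.png',cv2.resize(c[:,:,::-1],None,fx=2.75,fy=2.75,interpolation=cv2.INTER_CUBIC))
hsv=cv2.cvtColor(im,cv2.COLOR_RGB2HSV)
m=((hsv[:,:,1]<50)&(hsv[:,:,2]>140)).astype(np.uint8); m[:, :345]=0; m[:185]=0; m[250:]=0; m[:,440:]=0
for k in cv2.findContours(m,cv2.RETR_EXTERNAL,cv2.CHAIN_APPROX_NONE)[0]:
    if cv2.contourArea(k)<30: continue
    P=px2w(s,k.reshape(-1,2),0.012)[:,:2]; r=cv2.minAreaRect((P*1000).astype(np.float32)); print(k.reshape(-1,2).mean(0),r)
print(px2w(s,[[176,177],[242,180],[236,246],[173,240]],0.105))
E
```

```text
[418.71428571 227.58928571] ((421.6624755859375, -310.8354187011719), (24.61707878112793, 87.33282470703125), 89.35491943359375)
[370.44444444 218.92592593] ((454.3520812988281, -139.37884521484375), (66.33917999267578, 66.60164642333984), 0.7111104726791382)
[391.91666667 208.47222222] ((492.0541076660156, -214.8126983642578), (14.861567497253418, 120.92594909667969), 83.69458770751953)
[355.15277778 206.5       ] ((495.75714111328125, -85.57286071777344), (15.434252738952637, 120.98926544189453), 78.19308471679688)
[424.06666667 186.4       ] ((569.4520263671875, -330.4261779785156), (10.671903610229492, 46.33509063720703), 0.7548454999923706)
[[0.5792308  0.51591632 0.105     ]
 [0.57188449 0.29575421 0.105     ]
 [0.35603137 0.30809485 0.105     ]
 [0.37195745 0.51526437 0.105     ]]
```

View pics/crop0.png

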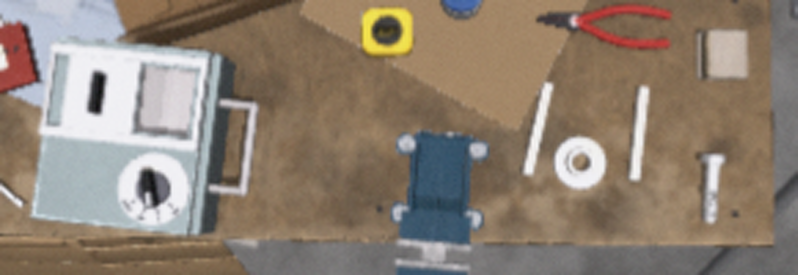

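The dryer front faces -y. The hatch tab sits at the back at crop (95,92), so the hatch is open. The handle bar runs from crop (256,103) to (246,192). Now I'll work out the move to a look-pose above the handle.

```bash
cat >> h.py <<'E'
def plan(target,closedir=None,o=None):
    """print shift (tool units of 25mm, total) and z-turn (units of .08) from present; shift first in present axes"""
    o=o or env.get_obs(); M=R.from_rotvec(o['eef_rot']).as_matrix()
    d=M.T@(np.array(target)-o['tcp_pos'])/0.025
    # level: bring z axis down, y axis along closedir (mod half turn)
    y=M[:,1].copy() if closedir is None else np.array([*closedir,0.]); y[2]=0; y/=np.linalg.norm(y)
    if y@M[:,1]<0: y=-y
    z=np.array([0,0,-1.]); T=np.c_[np.cross(y,z),y,z]
    rv=R.from_matrix(M.T@T).as_rotvec()/0.08
    print('shift',d.round(2),'turn',rv.round(2),'| shift after turn',(T.T@(np.array(target)-o['tcp_pos'])/0.025).round(2),'tcp',np.round(o['tcp_pos'],4),'q7',round(o['joints'][6],2))
E
python3 - <<'E'
from h import *
s=shot('top')
f=lambda l:160+np.array(l)/2.75
H=px2w(s,f([[256,103],[246,192]]),.082); print(H)
print(px2w(s,f([[52,40],[32,215]]),.105), px2w(s,f([[95,92]]),.138),px2w(s,f([[150,187]]),.138))
c=H.mean(0); u=H[0]-H[1]; u/=np.linalg.norm(u); print(c,u)
plan([c[0]-.0,c[1],.2],[-u[1],u[0]])
E
```

```text
[[0.5166519  0.26135524 0.082     ]
 [0.40895215 0.27016298 0.082     ]]
[[0.58755468 0.50659335 0.105     ]
 [0.37776812 0.52005885 0.105     ]] [[0.52213058 0.44029724 0.138     ]] [[0.4128727  0.37123411 0.138     ]]
[0.46280203 0.26575911 0.082     ] [ 0.99667265 -0.08150844  0.        ]
shift [-13.18  -9.2    1.33] turn [-0.01 -0.   -3.78] | shift after turn [ -9.85 -12.71   1.32] tcp [0.2433 0.6025 0.233 ] q7 -0.06
```

```bash
python3 -m creep '{"xyz":[[0,0,0],[0,0,0],[0,0,0],[0,0,0],[-0.82,-1,0],[-0.82,-1,0],[-0.82,-1,0],[-0.82,-1,0]],"dr":[[0,0,-0.945],[0,0,-0.945],[0,0,-0.945],[0,0,-0.945],[0,0,0],[0,0,0],[0,0,0],[0,0,0]],"claw":[0,0,0,0,0,0,0,0]}' 40
python3 -m creep '{"xyz":[[-0.82,-1,0],[-0.82,-1,0],[-0.82,-1,0],[-0.82,-1,0],[-0.82,-1,0],[-0.82,-1,0],[-0.82,-1,0],[-0.82,-1,0]],"dr":[[0,0,0],[0,0,0],[0,0,0],[0,0,0],[0,0,0],[0,0,0],[0,0,0],[0,0,0]],"claw":[0.3,0.5,0.55,0.55,0.55,0.55,0.55,0.55]}'
python3 - <<'E'
from h import *
s=shot('wrist','w1'); o=s['obs']; print(o['tcp_pos'],o['width'])
print(w2px(s,[[.4628,.2658,.082],[.5167,.2614,.082],[.409,.2702,.082],[.522,.44,.138],[.413,.371,.138]]))
plan([.4628,.2658,.2],[.0815,.9967])
E
```

```text
clock: 1.25
tcp_pos: [0.3175, 0.4954, 0.2335]
eef_rot: [0.128, 3.139, -0.0]
wrist_force: [0.1, -0.5, -0.5]
width: 0.0867
finger_force: 0.0
clock: 2.25
tcp_pos: [0.4647, 0.2828, 0.2336]
eef_rot: [0.128, 3.139, 0.0]
wrist_force: [0.0, -1.0, 0.8]
width: 0.0393
finger_force: 0.0
[0.46467737 0.28278359 0.23361207] 0.03931096263609575
[[301.33935368 187.25105765]
 [302.16160667 237.35584528]
 [300.42327772 131.78860612]
 [506.02240382 254.59388705]
 [427.81576441 132.93725575]]
shift [ 0.16 -0.49  1.35] turn [-0.03  0.03 -0.08] | shift after turn [ 0.16 -0.49  1.35] tcp [0.4679 0.2776 0.2337] q7 0.91
```

View pics/w1.png

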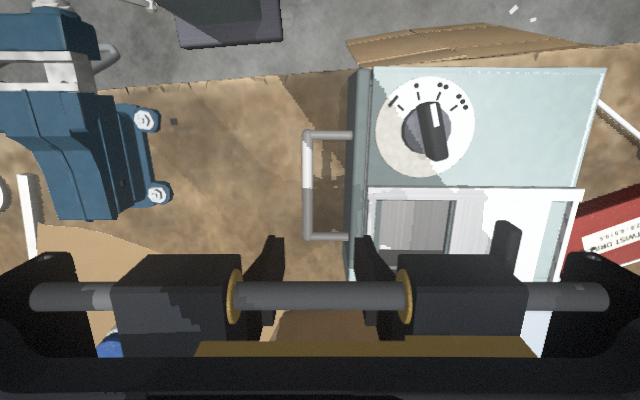

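The wrist view shows the bar at column ~308, rows 135–236. The selector is at one dot, since its bar leans slightly left of up. The hatch tab is at (507,240). The arm was still settling, so I'll measure the bar again.

```bash
python3 - <<'E'
from h import *
s=shot('wrist'); g=s['pixels'].astype(int); hsv=cv2.cvtColor(s['pixels'],cv2.COLOR_RGB2HSV)
for r in (150,185,220):
    row=[c for c in range(280,335) if hsv[r,c,1]<40 and hsv[r,c,2]>90]; print(r,row and (row[0],row[-1]))
    if row: print(px2w(s,[[(row[0]+row[-1])/2,r]],.082))
print(s['obs']['tcp_pos'])
E
```

```text
150 (307, 317)
[[0.43040654 0.2741951  0.082     ]]
185 (307, 318)
[[0.46490152 0.2714451  0.082     ]]
220 (308, 317)
[[0.50182173 0.2679897  0.082     ]]
[0.46790194 0.27763492 0.23366859]
```

```bash
python3 -m creep '{"xyz":[[0.16,-0.25,0.5],[0,0,0.85],[0,0,0.85],[0,0,0.85],[0,0,0.85],[0,0,0.85],[0,0,0.85],[0,0,0.79]],"dr":[[0,0,-0.08],[0,0,0],[0,0,0],[0,0,0],[0,0,0],[0,0,0],[0,0,0],[0,0,0]],"claw":[0.55,0.55,0.55,0.55,0.55,0.55,0.55,0.55]}' 40
python3 -m creep '{"xyz":[[0,0,0],[0,0,0],[0,0,0],[0,0,0],[0,0,0],[0,-0.1,0],[0,-0.2,0],[0,-0.4,0]],"dr":[[0,0,0],[0,0,0],[0,0,0],[0,0,0],[0,0,0],[0,0,0],[0,0,0],[0,0,0]],"claw":[0.55,1,1,1,1,1,1,1]}' 40
python3 -m creep '{"xyz":[[0,-0.6,0],[0,-0.6,0],[0,-0.6,0],[0,-0.6,0],[0,-0.6,0],[0,-0.6,0],[0,-0.6,0],[0,-0.3,0]],"dr":[[0,0,0],[0,0,0],[0,0,0],[0,0,0],[0,0,0],[0,0,0],[0,0,0],[0,0,0]],"claw":[1,1,1,1,1,1,1,1]}' 40
```

```text
clock: 3.35
tcp_pos: [0.4577, 0.2787, 0.0722]
eef_rot: [-0.113, -3.138, 0.0]
wrist_force: [0.0, -0.4, 0.3]
width: 0.0391
finger_force: 0.0
clock: 4.35
tcp_pos: [0.4589, 0.2631, 0.0746]
eef_rot: [0.115, 3.137, 0.007]
wrist_force: [0.7, 4.3, -1.3]
width: 0.0098
finger_force: 40.0
clock: 5.35
tcp_pos: [0.4485, 0.1487, 0.0745]
eef_rot: [-0.118, -3.137, -0.003]
wrist_force: [-4.8, 3.7, 6.7]
width: 0.0097
finger_force: 40.0
```

```bash
python3 -m creep '{"xyz":[[0,0,0],[0,0,0],[0,0,0],[0,0,0],[0,0,-0.4],[0,0,-0.9],[0,0,-0.9],[0,0,-0.9]],"dr":[[0,0,0],[0,0,0],[0,0,0],[0,0,0],[0,0,0],[0,0,0],[0,0,0],[0,0,0]],"claw":[1,0.55,0.55,0.55,0.55,0.55,0.55,0.55]}' 40
python3 -m creep '{"xyz":[[0,-0.5,-0.8],[0,-1,-0.8],[0,-1,-0.8],[0,-1,0],[0,-1,0],[0,-1,0],[0,-1,0],[0,-1,0]],"dr":[[0,0,0],[0,0,0],[0,0,0],[0,0,0],[0,0,0],[0,0,0],[0,0,0],[0,0,0]],"claw":[0.55,0.3,0.3,0.3,0.3,0.3,0.3,0.3]}' 40
cat >> h.py <<'E'
def parts(s):
    im=s['pixels']; hsv=cv2.cvtColor(im,cv2.COLOR_RGB2HSV)
    m=((hsv[:,:,1]<50)&(hsv[:,:,2]>140)).astype(np.uint8); m[:,:335]=0; m[:185]=0; m[250:]=0; m[:,440:]=0
    for k in cv2.findContours(m,cv2.RETR_EXTERNAL,cv2.CHAIN_APPROX_NONE)[0]:
        if cv2.contourArea(k)<30: continue
        P=px2w(s,k.reshape(-1,2),0.012)[:,:2]; b=cv2.boxPoints(cv2.minAreaRect((P*1000).astype(np.float32)))
        e1,e2=b[1]-b[0],b[2]-b[1]; e=e1 if np.linalg.norm(e1)>np.linalg.norm(e2) else e2
        print(b.mean(0).round(),'len',np.linalg.norm([e1,e2],axis=1).round(),'dir',(e/np.linalg.norm(e)).round(3))
E
python3 - <<'E'
from h import *
s=shot('top','top1'); parts(s); print(s['obs']['tcp_pos'])
c=s['pixels'][160:260,160:450]; cv2.imwrite('pics/crop1.png',cv2.resize(c[:,:,::-1],None,fx=2.75,fy=2.75,interpolation=cv2.INTER_CUBIC))
E
```

```text
clock: 6.35
tcp_pos: [0.4502, 0.1481, 0.1527]
eef_rot: [0.118, 3.139, 0.0]
wrist_force: [0.5, -0.7, -0.4]
width: 0.0392
finger_force: 0.0
clock: 7.35
tcp_pos: [0.4359, -0.0398, 0.212]
eef_rot: [0.118, 3.138, 0.0]
wrist_force: [-0.2, -0.4, -0.4]
width: 0.0608
finger_force: 0.0
[ 422. -311.] len [87. 25.] dir [ 1.    -0.011]
[ 492. -215.] len [121.  15.] dir [ 0.994 -0.105]
[ 569. -330.] len [46. 11.] dir [ 0.013 -1.   ]
[ 0.43594381 -0.03976697  0.21201107]
```

View pics/crop1.png

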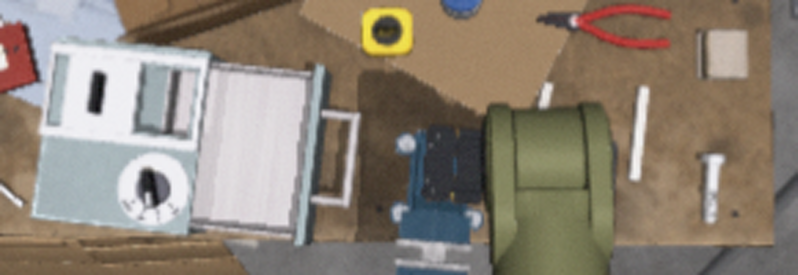

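The drawer is open: the tray spans crop x 205–310 and the bar runs (357,112)–(349,205). Next I'll move over the flange and refine its position with the wrist camera.

```bash
python3 -m creep '{"xyz":[[-0.3,-0.95,0],[-0.3,-0.95,0],[0,-0.95,0],[0,-0.95,0],[0,0,0],[0,0,0],[0,0,0],[0,0,0]],"dr":[[0,0,0],[0,0,0],[0,0,0],[0,0,0],[0,0,0],[0,0,0],[0,0,0],[0,0,0]],"claw":[0.3,0.3,0.3,0.3,0.3,0.3,0.3,0.3]}' 40
python3 - <<'E'
from h import *
s=shot('top'); print(px2w(s,160+np.array([[255,150]])/2.75,.019), px2w(s,160+np.array([[357,112],[349,205]])/2.75,.082))
s=shot('wrist','w2'); print(s['obs']['tcp_pos']); print(w2px(s,[[.454,-.139,.02],[.496,-.086,.012],[.492,-.215,.012],[.422,-.311,.01]]))
hsv=cv2.cvtColor(s['pixels'],cv2.COLOR_RGB2HSV); m=((hsv[:,:,1]<50)&(hsv[:,:,2]>120)).astype(np.uint8); m[265:]=0
for k in cv2.findContours(m,cv2.RETR_EXTERNAL,cv2.CHAIN_APPROX_NONE)[0]:
    if cv2.contourArea(k)>200: print(cv2.boundingRect(k),cv2.contourArea(k), px2w(s,[np.mean([k.reshape(-1,2).min(0),k.reshape(-1,2).max(0)],axis=0)],.01))
plan([.454,-.139,.03])
E
```

```text
clock: 8.4
tcp_pos: [0.4439, -0.1339, 0.2113]
eef_rot: [0.116, 3.139, 0.0]
wrist_force: [-0.6, 0.3, 0.1]
width: 0.0608
finger_force: 0.0
[[0.46230113 0.27192549 0.019     ]] [[0.50732968 0.13840858 0.082     ]
 [0.39519543 0.14569413 0.082     ]]
[ 0.44389668 -0.13403198  0.21133409]
[[314.84342374 187.45071659]
 [362.35092064 216.72986551]
 [253.55192846 221.05886988]
 [161.05560638 168.59689315]]
(419, 181, 20, 18) 250.0 [[ 0.46878435 -0.00848556  0.01      ]]
(0, 177, 102, 88) 1443.0 [[ 0.47424871 -0.45388637  0.01      ]]
(248, 171, 13, 67) 666.0 [[ 0.47150807 -0.212095    0.01      ]]
(349, 167, 30, 97) 996.5 [[ 0.49467587 -0.08433035  0.01      ]]
(287, 157, 58, 56) 2440.5 [[ 0.45323298 -0.13830246  0.01      ]]
(609, 139, 31, 101) 1192.0 [[0.4845934  0.21291739 0.01      ]]
(154, 132, 29, 79) 1220.5 [[ 0.42529247 -0.30381811  0.01      ]]
(427, 100, 22, 22) 337.5 [[ 0.3812435 -0.0016347  0.01     ]]
(487, 44, 120, 32) 1725.0 [[0.3396229  0.10637356 0.01      ]]
(491, 28, 125, 14) 1177.0 [[0.3170311  0.10934672 0.01      ]]
(614, 0, 26, 21) 424.0 [[0.30136233 0.17605139 0.01      ]]
(298, 0, 43, 40) 812.0 [[ 0.28563071 -0.12197178  0.01      ]]
(76, 0, 413, 107) 29694.5 [[ 0.31293938 -0.16176127  0.01      ]]
shift [-0.42 -0.16  7.25] turn [ 0. -0.  0.] | shift after turn [-0.42 -0.16  7.25] tcp [ 0.4438 -0.1342  0.2113] q7 1.69
```

View pics/w2.png

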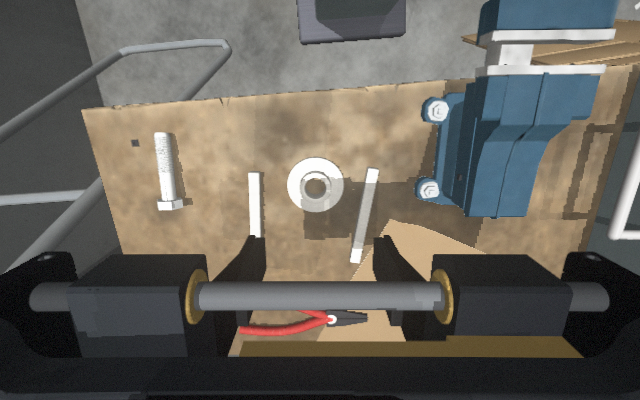

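The flange is at (315,185), ring and hub clear of both pins. Gripping the hub now.

```bash
python3 -m creep '{"xyz":[[-0.4,-0.17,0.94],[0,0,0.94],[0,0,0.94],[0,0,0.94],[0,0,0.94],[0,0,0.94],[0,0,0.94],[0,0,0.92]],"dr":[[0,0,0],[0,0,0],[0,0,0],[0,0,0],[0,0,0],[0,0,0],[0,0,0],[0,0,0]],"claw":[0.3,0.3,0.3,0.3,0.3,0.3,0.3,0.3]}' 40
python3 -m creep '{"xyz":[[0,0,0],[0,0,0],[0,0,0],[0,0,0],[0,0,0],[0,0,0],[0,0,-0.3],[0,0,-0.5]],"dr":[[0,0,0],[0,0,0],[0,0,0],[0,0,0],[0,0,0],[0,0,0],[0,0,0],[0,0,0]],"claw":[0.3,1,1,1,1,1,1,1]}' 50
python3 -m creep '{"xyz":[[0,0,-0.8],[0,0,-0.8],[0,0,-0.8],[0,0,-0.8],[0,0,-0.8],[0,0,-0.8],[0,0,-0.8],[0,0,-0.8]],"dr":[[0,0,0],[0,0,0],[0,0,0],[0,0,0],[0,0,0],[0,0,0],[0,0,0],[0,0,0]],"claw":[1,1,1,1,1,1,1,1]}' 50
python3 - <<'E'
from h import *
plan([.521,.246,.18],[.085,.9964])
E
```

```text
clock: 9.5
tcp_pos: [0.4536, -0.1394, 0.0231]
eef_rot: [0.117, 3.139, 0.0]
wrist_force: [0.7, 0.6, -0.1]
width: 0.061
finger_force: 0.0
clock: 10.5
tcp_pos: [0.4525, -0.1396, 0.0437]
eef_rot: [-0.118, -3.137, 0.0]
wrist_force: [0.6, 0.0, -2.3]
width: 0.0331
finger_force: 50.0
clock: 11.5
tcp_pos: [0.453, -0.1399, 0.2049]
eef_rot: [0.119, 3.139, 0.0]
wrist_force: [-0.4, 0.9, -2.7]
width: 0.0328
finger_force: 50.0
shift [-1.55 15.6   1.  ] turn [0.   0.   0.12] | shift after turn [-1.4  15.61  1.  ] tcp [ 0.453  -0.1399  0.2049] q7 1.71
```

```bash
python3 -m creep '{"xyz":[[-0.09,0.7,0],[-0.09,1,0],[-0.09,1,0],[-0.09,1,0],[-0.09,1,0],[-0.09,1,0],[-0.09,1,0],[-0.09,1,0]],"dr":[[0,0,0.12],[0,0,0],[0,0,0],[0,0,0],[0,0,0],[0,0,0],[0,0,0],[0,0,0]],"claw":[1,1,1,1,1,1,1,1]}' 50
python3 -m creep '{"xyz":[[-0.09,1,0],[-0.09,1,0],[-0.09,1,0],[-0.09,1,0],[-0.09,1,0],[-0.09,1,0],[-0.09,1,0.2],[-0.09,0.9,0.3]],"dr":[[0,0,0],[0,0,0],[0,0,0],[0,0,0],[0,0,0],[0,0,0],[0,0,0],[0,0,0]],"claw":[1,1,1,1,1,1,1,1]}' 50
python3 -m creep '{"xyz":[[0,0,0.4],[0,0,0],[0,0,0],[0,0,0],[0,0,0],[0,0,0],[0,0,0],[0,0,0]],"dr":[[0,0,0],[0,0,0],[0,0,0],[0,0,0],[0,0,0],[0,0,0],[0,0,0],[0,0,0]],"claw":[1,1,1,1,1,1,1,1]}' 50
python3 - <<'E'
from h import *
s=shot('wrist','w3'); print(s['obs']['width'])
plan([.521,.246,.064],[.085,.9964])
E
```

```text
clock: 12.5
tcp_pos: [0.4873, 0.0511, 0.2043]
eef_rot: [0.133, 3.139, -0.0]
wrist_force: [-0.3, 0.1, -1.9]
width: 0.0335
finger_force: 50.0
clock: 13.5
tcp_pos: [0.5223, 0.2478, 0.1909]
eef_rot: [0.132, 3.139, 0.0]
wrist_force: [-0.7, -1.3, -2.7]
width: 0.0328
finger_force: 50.0
clock: 14.5
tcp_pos: [0.5221, 0.246, 0.1814]
eef_rot: [0.133, 3.139, 0.0]
wrist_force: [0.6, 0.1, -2.5]
width: 0.0328
finger_force: 50.0
0.03283530748497673
shift [ 0.04 -0.    4.69] turn [0.   0.   0.01] | shift after turn [ 0.04 -0.    4.69] tcp [0.5221 0.246  0.1813] q7 1.04
```

View pics/w3.png

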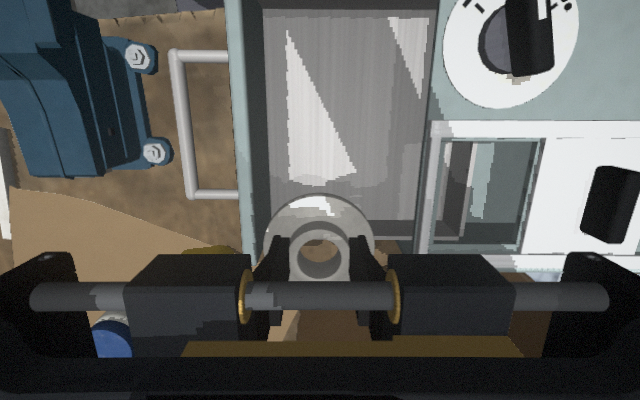

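The flange is held at (320,255) over the tray. Lower it, release it and rise again.

```bash
python3 -m creep '{"xyz":[[0.2,0,0.7],[0,0,0.7],[0,0,0.7],[0,0,0.7],[0,0,0.7],[0,0,0.7],[0,0,0.5],[0,0,0]],"dr":[[0,0,0],[0,0,0],[0,0,0],[0,0,0],[0,0,0],[0,0,0],[0,0,0],[0,0,0]],"claw":[1,1,1,1,1,1,1,1]}' 50
python3 -m creep '{"xyz":[[0,0,0],[0,0,0],[0,0,0],[0,0,0],[0,0,-0.3],[0,0,-0.8],[0,0,-1],[0,0,-1]],"dr":[[0,0,0],[0,0,0],[0,0,0],[0,0,0],[0,0,0],[0,0,0],[0,0,0],[0,0,0]],"claw":[0.47,0.47,0.47,0.47,0.47,0.47,0.47,0.47]}' 50
python3 -m creep '{"xyz":[[0,0,-1],[0,-1,-0.8],[0,-1,0],[0,-1,0],[0,-1,0],[0,-1,0],[0,-1,0],[0,-1,0]],"dr":[[0,0,0],[0,0,0],[0,0,0],[0,0,0],[0,0,0],[0,0,0],[0,0,0],[0,0,0]],"claw":[0.5,0.5,0.5,0.5,0.6,0.6,0.6,0.6]}' 40
python3 - <<'E'
from h import *
s=shot('top'); parts(s)
c=s['pixels'][160:260,160:450]; cv2.imwrite('pics/crop2.png',cv2.resize(c[:,:,::-1],None,fx=2.75,fy=2.75,interpolation=cv2.INTER_CUBIC))
plan([.492,-.215,.18],[.105,.994])
E
```

```text
clock: 15.55
tcp_pos: [0.5164, 0.246, 0.0626]
eef_rot: [-0.133, -3.137, 0.002]
wrist_force: [0.6, -0.8, -2.1]
width: 0.0328
finger_force: 50.0
clock: 16.55
tcp_pos: [0.5172, 0.2464, 0.1427]
eef_rot: [0.133, 3.138, 0.001]
wrist_force: [0.6, 0.6, 0.4]
width: 0.0462
finger_force: 0.0
clock: 17.55
tcp_pos: [0.5014, 0.0701, 0.1853]
eef_rot: [-0.134, -3.137, 0.001]
wrist_force: [0.0, -0.0, -0.1]
width: 0.0349
finger_force: 0.0
[ 422. -311.] len [87. 25.] dir [ 1.    -0.011]
[ 492. -215.] len [121.  15.] dir [ 0.994 -0.111]
[496. -86.] len [121.  15.] dir [ 0.976 -0.22 ]
[ 569. -331.] len [46. 11.] dir [ 0.013 -1.   ]
shift [ -0.64 -11.22   0.24] turn [-0.03 -0.02  0.19] | shift after turn [ -0.81 -11.21   0.22] tcp [0.5013 0.0659 0.1854] q7 1.31
```

View pics/crop2.png

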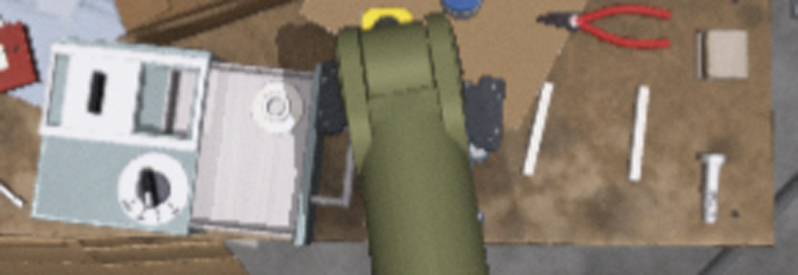

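The flange lies in the tray at crop (278,105). Now pin_b.

```bash
python3 -m creep '{"xyz":[[-0.07,-0.7,0],[-0.07,-1,0],[-0.07,-1,0],[-0.07,-1,0],[-0.07,-1,0],[-0.07,-1,0],[-0.07,-1,0],[-0.07,-1,0]],"dr":[[0,0,0.19],[0,0,0],[0,0,0],[0,0,0],[0,0,0],[0,0,0],[0,0,0],[0,0,0]],"claw":[0.6,0.6,0.6,0.6,0.6,0.6,0.6,0.6]}' 40
python3 -m creep '{"xyz":[[-0.05,-1,0],[-0.05,-1,0],[-0.05,-0.9,0],[-0.05,-0.6,0],[0,0,0],[0,0,0],[0,0,0],[0,0,0]],"dr":[[0,0,0],[0,0,0],[0,0,0],[0,0,0],[0,0,0],[0,0,0],[0,0,0],[0,0,0]],"claw":[0.6,0.6,0.6,0.6,0.6,0.6,0.6,0.6]}' 40
python3 - <<'E'
from h import *
s=shot('wrist'); hsv=cv2.cvtColor(s['pixels'],cv2.COLOR_RGB2HSV); m=((hsv[:,:,1]<50)&(hsv[:,:,2]>120)).astype(np.uint8); m[245:]=0
for k in cv2.findContours(m,cv2.RETR_EXTERNAL,cv2.CHAIN_APPROX_NONE)[0]:
    if 400<cv2.contourArea(k)<3000:
        P=px2w(s,k.reshape(-1,2),.012)[:,:2]; b=cv2.boxPoints(cv2.minAreaRect((P*1000).astype(np.float32))); print(cv2.boundingRect(k),b.round().tolist())
plan([.492,-.215,.014],[.105,.994])
E
```

```text
clock: 18.6
tcp_pos: [0.497, -0.1219, 0.1859]
eef_rot: [-0.157, -3.137, -0.0]
wrist_force: [0.1, 0.7, 0.2]
width: 0.035
finger_force: 0.0
clock: 19.6
tcp_pos: [0.4938, -0.2078, 0.1863]
eef_rot: [0.155, 3.138, 0.001]
wrist_force: [-0.1, 1.3, -0.2]
width: 0.035
finger_force: 0.0
(136, 156, 27, 69) [[449.0, -382.0], [449.0, -396.0], [523.0, -396.0], [523.0, -382.0]]
(307, 124, 13, 111) [[433.0, -213.0], [552.0, -226.0], [553.0, -214.0], [434.0, -201.0]]
(417, 115, 38, 113) [[436.0, -82.0], [554.0, -108.0], [557.0, -92.0], [440.0, -66.0]]
(202, 78, 33, 91) [[380.0, -315.0], [467.0, -324.0], [470.0, -294.0], [383.0, -285.0]]
(515, 32, 26, 26) [[370.0, -13.0], [391.0, -15.0], [394.0, 8.0], [373.0, 10.0]]
(318, 0, 43, 20) [[326.0, -192.0], [341.0, -193.0], [345.0, -155.0], [330.0, -154.0]]
shift [ 0.04 -0.29  6.89] turn [0.   0.   0.08] | shift after turn [ 0.04 -0.29  6.89] tcp [ 0.4938 -0.2079  0.1863] q7 1.89
```

```bash
python3 -m creep '{"xyz":[[0.04,-0.23,0.86],[0,0,0.86],[0,0,0.86],[0,0,0.86],[0,0,0.86],[0,0,0.86],[0,0,0.86],[0,0,0.86]],"dr":[[0,0,0.08],[0,0,0],[0,0,0],[0,0,0],[0,0,0],[0,0,0],[0,0,0],[0,0,0]],"claw":[0.6,0.6,0.6,0.6,0.6,0.6,0.6,0.6]}' 40
python3 -m creep '{"xyz":[[0,0,0],[0,0,0],[0,0,0],[0,0,0],[0,0,0],[0,0,0],[0,0,-0.3],[0,0,-0.5]],"dr":[[0,0,0],[0,0,0],[0,0,0],[0,0,0],[0,0,0],[0,0,0],[0,0,0],[0,0,0]],"claw":[0.6,1,1,1,1,1,1,1]}' 50
python3 -m creep '{"xyz":[[0,0,-0.8],[0,0,-0.8],[0,0,-0.8],[0,0,-0.8],[0,0,-0.8],[0,0,-0.8],[0,0,-0.8],[0,0,-0.8]],"dr":[[0,0,0],[0,0,0],[0,0,0],[0,0,0],[0,0,0],[0,0,0],[0,0,0],[0,0,0]],"claw":[1,1,1,1,1,1,1,1]}' 50
python3 - <<'E'
from h import *
plan([.438,.24,.18],[.085,.9964])
E
```

```text
clock: 20.65
tcp_pos: [0.4923, -0.2138, 0.0137]
eef_rot: [0.166, 3.137, 0.0]
wrist_force: [1.2, 1.0, -0.7]
width: 0.0345
finger_force: 0.0
clock: 21.65
tcp_pos: [0.4914, -0.214, 0.0343]
eef_rot: [-0.167, -3.136, -0.0]
wrist_force: [-1.4, 0.3, -1.0]
width: 0.0111
finger_force: 50.0
clock: 22.65
tcp_pos: [0.4918, -0.2143, 0.1956]
eef_rot: [0.167, 3.137, 0.0]
wrist_force: [0.3, -0.9, -1.5]
width: 0.0114
finger_force: 50.0
shift [ 4.07 17.84  0.62] turn [ 0.    0.01 -0.27] | shift after turn [ 3.69 17.92  0.62] tcp [ 0.4918 -0.2143  0.1956] q7 1.89
```

```bash
python3 -m creep '{"xyz":[[0.22,0.7,0],[0.22,1,0],[0.22,1,0],[0.22,1,0],[0.22,1,0],[0.22,1,0],[0.22,1,0],[0.22,1,0]],"dr":[[0,0,-0.27],[0,0,0],[0,0,0],[0,0,0],[0,0,0],[0,0,0],[0,0,0],[0,0,0]],"claw":[1,1,1,1,1,1,1,1]}' 50
python3 -m creep '{"xyz":[[0.22,1,0],[0.22,1,0],[0.22,1,0],[0.22,1,0],[0.22,1,0],[0.22,1,0],[0.22,1,0],[0.22,1,0]],"dr":[[0,0,0],[0,0,0],[0,0,0],[0,0,0],[0,0,0],[0,0,0],[0,0,0],[0,0,0]],"claw":[1,1,1,1,1,1,1,1]}' 50
python3 -m creep '{"xyz":[[0.2,0.9,0],[0.2,0.7,0],[0,0.5,0],[0,0,0.3],[0,0,0.3],[0,0,0],[0,0,0],[0,0,0]],"dr":[[0,0,0],[0,0,0],[0,0,0],[0,0,0],[0,0,0],[0,0,0],[0,0,0],[0,0,0]],"claw":[1,1,1,1,1,1,1,1]}' 50
python3 - <<'E'
from h import *
plan([.433,.238,.058],[.085,.9964]); print(env.get_obs()['width'])
s=shot('wrist','w4')
E
```

```text
clock: 23.65
tcp_pos: [0.4634, -0.0165, 0.1934]
eef_rot: [-0.13, -3.137, -0.0]
wrist_force: [0.4, 1.1, -0.5]
width: 0.0112
finger_force: 50.0
clock: 24.65
tcp_pos: [0.436, 0.1858, 0.1934]
eef_rot: [-0.13, -3.138, 0.001]
wrist_force: [0.7, 1.1, -1.4]
width: 0.0112
finger_force: 50.0
clock: 25.65
tcp_pos: [0.4326, 0.2375, 0.1796]
eef_rot: [0.134, 3.138, 0.001]
wrist_force: [-0.6, 1.0, -1.0]
width: 0.0115
finger_force: 50.0
shift [-0.01  0.02  4.86] turn [0.01 0.01 0.  ] | shift after turn [-0.01  0.02  4.86] tcp [0.4326 0.2375 0.1796] q7 0.93
0.011519655358103563
```

View pics/w4.png

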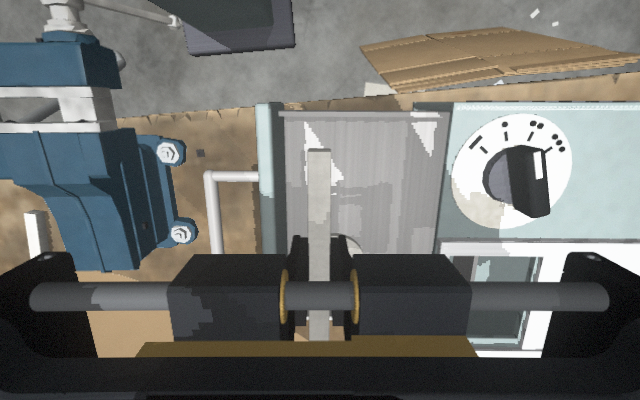

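The pin is held over the tray at (320,150–250). Lower it, release, and move to the bolt.

```bash
python3 -m creep '{"xyz":[[-0.15,0,0.7],[0,0,0.7],[0,0,0.7],[0,0,0.7],[0,0,0.7],[0,0,0.7],[0,0,0.65],[0,0,0]],"dr":[[0,0,0],[0,0,0],[0,0,0],[0,0,0],[0,0,0],[0,0,0],[0,0,0],[0,0,0]],"claw":[1,1,1,1,1,1,1,1]}' 50
python3 -m creep '{"xyz":[[0,0,0],[0,0,0],[0,0,0],[0,0,0],[0,0,-0.3],[0,0,-0.8],[0,0,-1],[0,0,-1]],"dr":[[0,0,0],[0,0,0],[0,0,0],[0,0,0],[0,0,0],[0,0,0],[0,0,0],[0,0,0]],"claw":[0.73,0.73,0.73,0.73,0.73,0.73,0.73,0.73]}' 50
python3 -m creep '{"xyz":[[0,0,-1],[0,-1,-1],[0,-1,0],[0,-1,0],[0,-1,0],[0,-1,0],[0,-1,0],[0,-1,0]],"dr":[[0,0,0],[0,0,0],[0,0,0],[0,0,0],[0,0,0],[0,0,0],[0,0,0],[0,0,0]],"claw":[0.73,0.6,0.6,0.6,0.6,0.6,0.6,0.6]}' 40
python3 - <<'E'
from h import *
s=shot('top','top3'); parts(s)
plan([.415,-.306,.18],[.0,1])
c=s['pixels'][160:260,160:450]; cv2.imwrite('pics/crop3.png',cv2.resize(c[:,:,::-1],None,fx=2.75,fy=2.75,interpolation=cv2.INTER_CUBIC))
E
```

```text
clock: 26.7
tcp_pos: [0.4351, 0.2367, 0.0565]
eef_rot: [-0.133, -3.136, 0.003]
wrist_force: [-0.6, -0.8, -1.4]
width: 0.0111
finger_force: 50.0
clock: 27.7
tcp_pos: [0.4362, 0.2374, 0.1369]
eef_rot: [0.133, 3.138, 0.0]
wrist_force: [0.4, 0.3, 0.2]
width: 0.0233
finger_force: 0.0
clock: 28.7
tcp_pos: [0.4213, 0.0621, 0.1862]
eef_rot: [0.133, 3.138, 0.001]
wrist_force: [0.5, 0.2, -0.9]
width: 0.0344
finger_force: 0.0
[ 422. -311.] len [87. 25.] dir [ 1.    -0.011]
[496. -86.] len [121.  15.] dir [ 0.979 -0.205]
[ 569. -331.] len [46. 11.] dir [ 0.013 -1.   ]
shift [ -1.05 -14.55   0.26] turn [-0.01  0.   -1.11] | shift after turn [  0.24 -14.58   0.24] tcp [0.4211 0.0585 0.1861] q7 1.24
```

View pics/crop3.png

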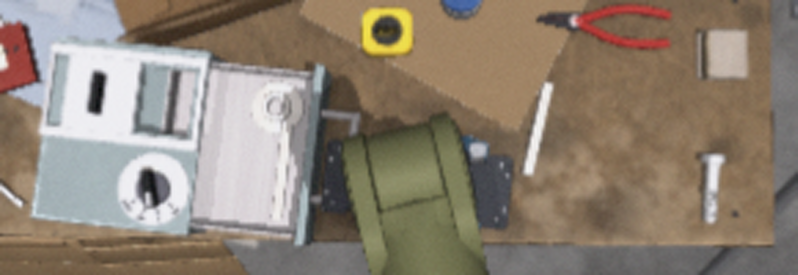

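The pin lies in the tray at crop (283,170). Now over the bolt.

```bash
python3 -m creep '{"xyz":[[0,-0.5,0],[0,-0.8,0],[-0.03,-1,0],[-0.03,-1,0],[-0.03,-1,0],[-0.03,-1,0],[-0.03,-1,0],[-0.03,-1,0]],"dr":[[0,0,-0.55],[0,0,-0.55],[0,0,0],[0,0,0],[0,0,0],[0,0,0],[0,0,0],[0,0,0]],"claw":[0.6,0.6,0.6,0.6,0.6,0.6,0.6,0.6]}' 40
python3 -m creep '{"xyz":[[0,-1,0],[0,-1,0],[0,-1,0],[0,-1,0],[0,-1,0],[0,-1,0],[0,-0.8,0],[0,-0.5,0]],"dr":[[0,0,0],[0,0,0],[0,0,0],[0,0,0],[0,0,0],[0,0,0],[0,0,0],[0,0,0]],"claw":[0.6,0.6,0.6,0.6,0.6,0.6,0.6,0.6]}' 40
python3 -m creep '{"xyz":[[0,0,0],[0,0,0],[0,0,0],[0,0,0],[0,0,0],[0,0,0],[0,0,0],[0,0,0]],"dr":[[0,0,0],[0,0,0],[0,0,0],[0,0,0],[0,0,0],[0,0,0],[0,0,0],[0,0,0]],"claw":[0.6,0.6,0.6,0.6,0.6,0.6,0.6,0.6]}' 40
python3 - <<'E'
from h import *
s=shot('wrist','w5'); hsv=cv2.cvtColor(s['pixels'],cv2.COLOR_RGB2HSV); m=((hsv[:,:,1]<50)&(hsv[:,:,2]>120)).astype(np.uint8); m[245:]=0
for k in cv2.findContours(m,cv2.RETR_EXTERNAL,cv2.CHAIN_APPROX_NONE)[0]:
    if 400<cv2.contourArea(k)<4000: print(cv2.boundingRect(k))
print(w2px(s,[[.422,-.31,.011]]))
for r in (90,110,130,150,170,190,210,230):
    c=np.where(m[r,260:370])[0]
    if len(c): print(r,c.min()+260,c.max()+260,px2w(s,[[260+(c.min()+c.max())/2,r]],.011))
plan([.428,-.308,.014],[0,1])
E
```

```text
clock: 29.75
tcp_pos: [0.4247, -0.12, 0.1861]
eef_rot: [-0.005, 3.141, 0.001]
wrist_force: [0.2, 0.6, 0.3]
width: 0.0347
finger_force: 0.0
clock: 30.75
tcp_pos: [0.4252, -0.3027, 0.1859]
eef_rot: [-0.004, 3.141, -0.0]
wrist_force: [0.1, 0.5, -0.7]
width: 0.0352
finger_force: 0.0
clock: 31.75
tcp_pos: [0.4251, -0.302, 0.1855]
eef_rot: [-0.005, 3.142, 0.0]
wrist_force: [-0.1, -0.8, -0.0]
width: 0.0348
finger_force: 0.0
(502, 194, 38, 51)
(300, 141, 28, 83)
(176, 127, 68, 118)
(358, 0, 40, 45)
[[311.0453888  179.21887027]]
90 260 369 [[ 0.33284075 -0.30631354  0.011     ]]
150 310 325 [[ 0.39108708 -0.30324422  0.011     ]]
170 308 324 [[ 0.4120449  -0.30476459  0.011     ]]
190 308 322 [[ 0.43383146 -0.30580948  0.011     ]]
210 307 321 [[ 0.45649118 -0.30689571  0.011     ]]
shift [-0.12 -0.24  6.86] turn [ 0.   -0.    0.04] | shift after turn [-0.12 -0.24  6.86] tcp [ 0.4251 -0.302   0.1855] q7 2.21
```

View pics/w5.png

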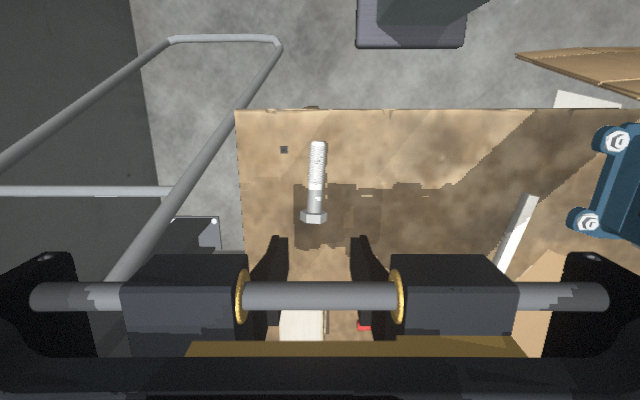

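The bolt is at (316,141–224) with the head end at the bottom. Gripping the shank.

```bash
python3 -m creep '{"xyz":[[-0.12,-0.14,0.86],[0,0,0.86],[0,0,0.86],[0,0,0.86],[0,0,0.86],[0,0,0.86],[0,0,0.86],[0,0,0.84]],"dr":[[0,0,0.7],[0,0,0],[0,0,0],[0,0,0],[0,0,0],[0,0,0],[0,0,0],[0,0,0]],"claw":[0.6,0.6,0.6,0.6,0.6,0.6,0.6,0.6]}' 40
python3 -m creep '{"xyz":[[0,0,0],[0,0,0],[0,0,0],[0,0,0],[0,0,0],[0,0,0],[0,0,-0.3],[0,0,-0.5]],"dr":[[0,0,0],[0,0,0],[0,0,0],[0,0,0],[0,0,0],[0,0,0],[0,0,0],[0,0,0]],"claw":[0.6,1,1,1,1,1,1,1]}' 55
python3 -m creep '{"xyz":[[0,0,-0.8],[0,0,-0.8],[0,0,-0.8],[0,0,-0.8],[0,0,-0.8],[0,0,-0.8],[0,0,-0.8],[0,0,-0.8]],"dr":[[0,0,0],[0,0,0],[0,0,0],[0,0,0],[0,0,0],[0,0,0],[0,0,0],[0,0,0]],"claw":[1,1,1,1,1,1,1,1]}' 55
python3 - <<'E'
from h import *
plan([.45,.262,.18],[.085,.9964])
E
```

```text
clock: 32.8
tcp_pos: [0.4282, -0.3054, 0.0133]
eef_rot: [0.082, 3.14, 0.0]
wrist_force: [1.0, -0.2, 0.1]
width: 0.0349
finger_force: 0.0
clock: 33.8
tcp_pos: [0.4274, -0.3052, 0.0341]
eef_rot: [-0.083, -3.139, -0.001]
wrist_force: [0.4, 0.6, -1.4]
width: 0.0145
finger_force: 55.0
clock: 34.8
tcp_pos: [0.4279, -0.3058, 0.196]
eef_rot: [0.084, 3.139, -0.0]
wrist_force: [0.3, 0.1, -1.2]
width: 0.0142
finger_force: 55.0
shift [ 0.33 22.73  0.64] turn [-0.    0.02  0.4 ] | shift after turn [ 1.05 22.7   0.64] tcp [ 0.4279 -0.3058  0.196 ] q7 2.16
```

```bash
python3 -m creep '{"xyz":[[0.03,0.7,0],[0.03,1,0],[0.03,1,0],[0.03,1,0],[0.03,1,0],[0.03,1,0],[0.03,1,0],[0.03,1,0]],"dr":[[0,0,0.4],[0,0,0],[0,0,0],[0,0,0],[0,0,0],[0,0,0],[0,0,0],[0,0,0]],"claw":[1,1,1,1,1,1,1,1]}' 55
python3 -m creep '{"xyz":[[0.03,1,0],[0.03,1,0],[0.03,1,0],[0.03,1,0],[0.03,1,0],[0.03,1,0],[0.03,1,0],[0.03,1,0]],"dr":[[0,0,0],[0,0,0],[0,0,0],[0,0,0],[0,0,0],[0,0,0],[0,0,0],[0,0,0]],"claw":[1,1,1,1,1,1,1,1]}' 55
python3 -m creep '{"xyz":[[0.03,1,0],[0.03,1,0],[0.03,1,0],[0.03,1,0],[0.03,1,0],[0.03,1,0],[0.03,0.7,0],[0,0.3,0]],"dr":[[0,0,0],[0,0,0],[0,0,0],[0,0,0],[0,0,0],[0,0,0],[0,0,0],[0,0,0]],"claw":[1,1,1,1,1,1,1,1]}' 55
python3 - <<'E'
from h import *
plan([.457,.264,.064],[.085,.9964]); print(env.get_obs()['width'])
E
```

```text
clock: 35.8
tcp_pos: [0.4378, -0.1128, 0.1953]
eef_rot: [0.134, 3.137, 0.0]
wrist_force: [0.4, -0.9, -2.0]
width: 0.0144
finger_force: 55.0
clock: 36.8
tcp_pos: [0.449, 0.087, 0.1954]
eef_rot: [0.134, 3.137, 0.001]
wrist_force: [-0.1, -0.6, -1.2]
width: 0.0144
finger_force: 55.0
clock: 37.8
tcp_pos: [0.4582, 0.2625, 0.1942]
eef_rot: [0.131, 3.139, -0.0]
wrist_force: [0.5, -0.7, -1.5]
width: 0.0148
finger_force: 55.0
shift [0.05 0.06 5.21] turn [-0.    0.    0.02] | shift after turn [0.05 0.06 5.21] tcp [0.4582 0.2625 0.1942] q7 0.93
0.014751589699014718
```

```bash
python3 -m creep '{"xyz":[[0,0,0.8],[0,0,0.8],[0,0,0.8],[0,0,0.8],[0,0,0.8],[0,0,0.7],[0,0,0.5],[0,0,0]],"dr":[[0,0,0],[0,0,0],[0,0,0],[0,0,0],[0,0,0],[0,0,0],[0,0,0],[0,0,0]],"claw":[1,1,1,1,1,1,1,1]}' 55
python3 -m creep '{"xyz":[[0,0,0],[0,0,0],[0,0,0],[0,0,0],[0,0,-0.3],[0,0,-0.8],[0,0,-1],[0,0,-1]],"dr":[[0,0,0],[0,0,0],[0,0,0],[0,0,0],[0,0,0],[0,0,0],[0,0,0],[0,0,0]],"claw":[0.68,0.68,0.68,0.68,0.68,0.68,0.68,0.68]}' 50
python3 -m creep '{"xyz":[[0,0,-1],[0,-1,-1],[0,-1,0],[0,-1,0],[0,-1,0],[0,-1,0],[0,-1,0],[0,-1,0]],"dr":[[0,0,0],[0,0,0],[0,0,0],[0,0,0],[0,0,0],[0,0,0],[0,0,0],[0,0,0]],"claw":[0.68,0.6,0.6,0.6,0.6,0.6,0.6,0.6]}' 40
python3 - <<'E'
from h import *
s=shot('top','top4'); parts(s)
plan([.54,-.095,.18],[.205,.979])
c=s['pixels'][160:260,160:450]; cv2.imwrite('pics/crop4.png',cv2.resize(c[:,:,::-1],None,fx=2.75,fy=2.75,interpolation=cv2.INTER_CUBIC))
E
```

```text
clock: 38.8
tcp_pos: [0.4578, 0.2609, 0.0632]
eef_rot: [-0.133, -3.137, 0.002]
wrist_force: [0.6, 0.0, -0.6]
width: 0.0148
finger_force: 55.0
clock: 39.8
tcp_pos: [0.4584, 0.2615, 0.1429]
eef_rot: [0.133, 3.138, 0.0]
wrist_force: [0.2, 0.2, -0.6]
width: 0.028
finger_force: 0.0
clock: 40.8
tcp_pos: [0.4424, 0.0851, 0.1903]
eef_rot: [-0.134, -3.137, 0.001]
wrist_force: [-0.3, 0.2, -0.6]
width: 0.0349
finger_force: 0.0
[496. -86.] len [121.  15.] dir [ 0.976 -0.22 ]
[ 569. -330.] len [46. 11.] dir [ 0.013 -1.   ]
shift [-4.52 -6.68  0.42] turn [-0.03 -0.03  1.46] | shift after turn [-5.27 -6.11  0.41] tcp [0.4423 0.0814 0.1903] q7 1.21
```

View pics/crop4.png

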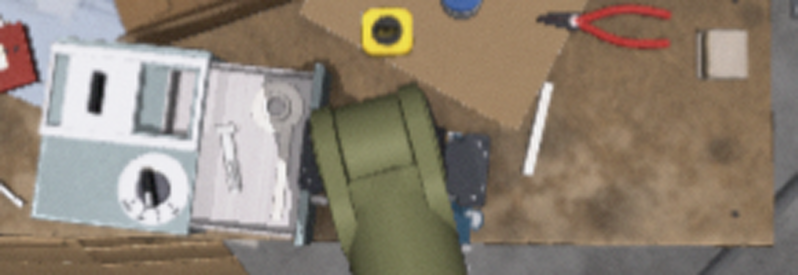

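The bolt lies in the tray at crop (230,155). The last pin needs gripping near its far end and dragging away from the vice before a centred grasp.

```bash
python3 -m creep '{"xyz":[[0,0,0],[0,0,0],[-0.88,-1,0],[-0.88,-1,0],[-0.88,-1,0],[-0.88,-1,0],[-0.88,-1,0],[-0.88,-1,0]],"dr":[[0,0,0.73],[0,0,0.73],[0,0,0],[0,0,0],[0,0,0],[0,0,0],[0,0,0],[0,0,0]],"claw":[0.6,0.6,0.6,0.6,0.6,0.6,0.6,0.6]}' 40
python3 -m creep '{"xyz":[[0,-0.1,0.4],[0,0,0],[0,0,0],[0,0,0],[0,0,0],[0,0,0],[0,0,0],[0,0,0]],"dr":[[0,0,0],[0,0,0],[0,0,0],[0,0,0],[0,0,0],[0,0,0],[0,0,0],[0,0,0]],"claw":[0.6,0.6,0.6,0.6,0.6,0.6,0.6,0.6]}' 40
python3 - <<'E'
from h import *
s=shot('wrist'); hsv=cv2.cvtColor(s['pixels'],cv2.COLOR_RGB2HSV); m=((hsv[:,:,1]<50)&(hsv[:,:,2]>120)).astype(np.uint8); m[240:]=0
for k in cv2.findContours(m,cv2.RETR_EXTERNAL,cv2.CHAIN_APPROX_NONE)[0]:
    if 400<cv2.contourArea(k)<3000:
        P=px2w(s,k.reshape(-1,2),.012)[:,:2]; b=cv2.boxPoints(cv2.minAreaRect((P*1000).astype(np.float32))); print(cv2.boundingRect(k),b.round().tolist())
plan([.54,-.0955,.014],[.21,.978])
E
```

```text
clock: 41.85
tcp_pos: [0.5423, -0.0875, 0.1904]
eef_rot: [-0.316, -3.124, -0.0]
wrist_force: [0.7, 0.7, 0.2]
width: 0.0349
finger_force: 0.0
clock: 42.85
tcp_pos: [0.5424, -0.0887, 0.1816]
eef_rot: [0.316, 3.126, 0.0]
wrist_force: [-0.4, -0.3, -0.2]
width: 0.0347
finger_force: 0.0
(374, 83, 24, 24) [[457.0, -1.0], [462.0, -22.0], [481.0, -17.0], [476.0, 4.0]]
(307, 76, 15, 122) [[438.0, -78.0], [554.0, -104.0], [557.0, -92.0], [440.0, -65.0]]
(606, 0, 34, 105) [[432.0, 219.0], [435.0, 189.0], [526.0, 198.0], [523.0, 228.0]]
(50, 0, 81, 30) [[335.0, -219.0], [335.0, -293.0], [357.0, -293.0], [356.0, -219.0]]
shift [ 0.04 -0.29  6.7 ] turn [0.   0.   0.13] | shift after turn [ 0.03 -0.29  6.7 ] tcp [ 0.5424 -0.0887  0.1816] q7 1.56
```

```bash
python3 -m creep '{"xyz":[[0.04,-0.25,0.83],[0,0,0.83],[0,0,0.83],[0,0,0.83],[0,0,0.83],[0,0,0.83],[0,0,0.83],[0,0,0.83]],"dr":[[0,0,0.13],[0,0,0],[0,0,0],[0,0,0],[0,0,0],[0,0,0],[0,0,0],[0,0,0]],"claw":[0.6,0.6,0.6,0.6,0.6,0.6,0.6,0.6]}' 30
python3 -m creep '{"xyz":[[0,0,0],[0,0,0],[0,0,0],[0,0,0],[0,0,0],[0,-0.2,0],[0,-0.35,0],[0,-0.4,0]],"dr":[[0,0,0],[0,0,0],[0,0,0],[0,0,0],[0,0,0],[0,0,0],[0,0,0],[0,0,0]],"claw":[0.6,1,1,1,1,1,1,1]}' 30
python3 -m creep '{"xyz":[[0,-0.4,0],[0,-0.4,0],[0,-0.4,0],[0,-0.4,0],[0,-0.2,0],[0,0,0],[0,0,0],[0,0,0]],"dr":[[0,0,0],[0,0,0],[0,0,0],[0,0,0],[0,0,0],[0,0,0],[0,0,0],[0,0,0]],"claw":[1,1,1,1,1,1,0.65,0.65]}' 30
python3 - <<'E'
from h import *
s=shot('wrist'); hsv=cv2.cvtColor(s['pixels'],cv2.COLOR_RGB2HSV); m=((hsv[:,:,1]<50)&(hsv[:,:,2]>120)).astype(np.uint8); m[260:]=0
for k in cv2.findContours(m,cv2.RETR_EXTERNAL,cv2.CHAIN_APPROX_NONE)[0]:
    if 600<cv2.contourArea(k)<9000:
        P=px2w(s,k.reshape(-1,2),.012)[:,:2]; b=cv2.boxPoints(cv2.minAreaRect((P*1000).astype(np.float32))); print(cv2.boundingRect(k),b.round().tolist())
print(s['obs']['tcp_pos'],s['obs']['width']); s=shot('top'); parts(s)
E
```

```text
clock: 43.9
tcp_pos: [0.5402, -0.0946, 0.0149]
eef_rot: [0.332, 3.124, 0.0]
wrist_force: [1.4, -0.2, 0.4]
width: 0.0346
finger_force: 0.0
clock: 44.9
tcp_pos: [0.536, -0.1174, 0.0163]
eef_rot: [0.331, 3.122, 0.002]
wrist_force: [0.6, 3.8, 6.1]
width: 0.0114
finger_force: 30.0
clock: 45.9
tcp_pos: [0.5248, -0.1626, 0.0151]
eef_rot: [-0.333, -3.123, 0.001]
wrist_force: [-0.8, 0.0, -0.1]
width: 0.0237
finger_force: 0.0
(595, 64, 45, 50) [[459.0, -3.0], [460.0, -22.0], [480.0, -20.0], [478.0, -1.0]]
(308, 53, 27, 207) [[424.0, -145.0], [523.0, -168.0], [526.0, -156.0], [426.0, -134.0]]
[ 0.52484291 -0.16256906  0.01511192] 0.023734157982596853
```

```bash
python3 -m creep '{"xyz":[[0.3,0,0],[0.46,0,0],[0.46,0,0],[0.46,0,0],[0,0,0],[0,0,0],[0,0,0],[0,0,0]],"dr":[[0,0,0],[0,0,0],[0,0,0],[0,0,0],[0,0,0],[0,0,0],[0,0,0],[0,0,0]],"claw":[0.65,0.65,0.65,0.65,0.65,1,1,1]}' 50
python3 -m creep '{"xyz":[[0,0,0],[0,0,0],[0,0,-0.3],[0,0,-0.6],[0,0,-1],[0,0,-1],[0,0,-1],[0,0,-1]],"dr":[[0,0,0],[0,0,0],[0,0,0],[0,0,0],[0,0,0],[0,0,0],[0,0,0],[0,0,0]],"claw":[1,1,1,1,1,1,1,1]}' 50
python3 -m creep '{"xyz":[[0,0,-1],[0,0,-1],[0,0,0],[0,0,0],[0,0,0],[0,0,0],[0,0,0],[0,0,0]],"dr":[[0,0,-0.8],[0,0,-0.7],[0,0,0],[0,0,0],[0,0,0],[0,0,0],[0,0,0],[0,0,0]],"claw":[1,1,1,1,1,1,1,1]}' 50
python3 - <<'E'
from h import *
plan([.446,.254,.18],[.085,.9964]); print(env.get_obs()['width'])
s=shot('wrist'); hsv=cv2.cvtColor(s['pixels'],cv2.COLOR_RGB2HSV); m=((hsv[:,:,1]<60)&(hsv[:,:,2]>100)).astype(np.uint8)
print([ (r,np.where(m[r,290:350])[0]+290) for r in (150,160,170,180,200)])
E
```

```text
clock: 47.0
tcp_pos: [0.485, -0.1531, 0.0156]
eef_rot: [0.332, 3.124, -0.0]
wrist_force: [-0.1, 0.5, 0.0]
width: 0.0114
finger_force: 50.0
clock: 48.0
tcp_pos: [0.4846, -0.1532, 0.1399]
eef_rot: [0.332, 3.123, 0.0]
wrist_force: [0.3, 1.4, -0.7]
width: 0.0112
finger_force: 50.0
clock: 49.0
tcp_pos: [0.4845, -0.153, 0.1879]
eef_rot: [-0.144, -3.138, 0.0]
wrist_force: [-0.2, -0.5, -0.8]
width: 0.0112
finger_force: 50.0
shift [ 3.03 16.07  0.31] turn [-0.   -0.   -0.09] | shift after turn [ 2.92 16.09  0.32] tcp [ 0.4845 -0.153   0.1879] q7 1.76
0.011174322989248024
[(150, array([307, 308, 309, 310, 311, 312, 313, 314, 315, 316, 317, 318, 319,
       320, 321, 322, 323, 324, 325, 326, 327, 328, 329, 330, 331])), (160, array([307, 308, 309, 310, 311, 312, 313, 314, 315, 316, 317, 318, 319,
       320, 321, 322, 323, 324, 325, 326, 327, 328, 329, 330, 331])), (170, array([307, 308, 309, 310, 311, 312, 313, 314, 315, 316, 317, 318, 319,
       320, 321, 322, 323, 324, 325, 326, 327, 328, 329, 330, 331])), (180, array([307, 308, 309, 310, 311, 312, 313, 314, 315, 316, 317, 318, 319,
       320, 321, 322, 323, 324, 325, 326, 327, 328, 329, 330, 331, 345,
       346, 347])), (200, array([307, 308, 309, 310, 311, 312, 313, 314, 315, 316, 317, 318, 319,
       320, 321, 322, 323, 324, 325, 326, 327, 328, 329, 330, 331]))]
```

```bash
python3 -m creep '{"xyz":[[0.2,0.7,0],[0.2,1,0],[0.2,1,0],[0.2,1,0],[0.2,1,0],[0.2,1,0],[0.2,1,0],[0.2,1,0]],"dr":[[0,0,-0.09],[0,0,0],[0,0,0],[0,0,0],[0,0,0],[0,0,0],[0,0,0],[0,0,0]],"claw":[1,1,1,1,1,1,1,1]}' 50
python3 -m creep '{"xyz":[[0.2,1,0],[0.2,1,0],[0.2,1,0],[0.2,1,0],[0.2,1,0],[0.2,1,0],[0.2,1,0],[0.2,1,0]],"dr":[[0,0,0],[0,0,0],[0,0,0],[0,0,0],[0,0,0],[0,0,0],[0,0,0],[0,0,0]],"claw":[1,1,1,1,1,1,1,1]}' 50
python3 -m creep '{"xyz":[[0.1,0.5,0],[0,0,0],[0,0,0],[0,0,0],[0,0,0],[0,0,0],[0,0,0],[0,0,0]],"dr":[[0,0,0],[0,0,0],[0,0,0],[0,0,0],[0,0,0],[0,0,0],[0,0,0],[0,0,0]],"claw":[1,1,1,1,1,1,1,1]}' 50
python3 - <<'E'
from h import *
plan([.435,.258,.06],[.085,.9964]); print(env.get_obs()['width'])
s=shot('wrist'); hsv=cv2.cvtColor(s['pixels'],cv2.COLOR_RGB2HSV); m=((hsv[:,:,1]<60)&(hsv[:,:,2]>100)).astype(np.uint8)
cv2.imwrite('pics/w6.png',s['pixels'][:,:,::-1])
E
```

```text
clock: 50.05
tcp_pos: [0.4603, 0.0443, 0.1882]
eef_rot: [0.13, 3.139, 0.001]
wrist_force: [0.2, 0.3, -2.1]
width: 0.0113
finger_force: 50.0
clock: 51.05
tcp_pos: [0.4368, 0.2467, 0.1881]
eef_rot: [-0.13, -3.139, -0.0]
wrist_force: [-0.3, 0.2, -1.2]
width: 0.0114
finger_force: 50.0
clock: 52.05
tcp_pos: [0.4367, 0.2575, 0.1881]
eef_rot: [0.133, 3.139, 0.0]
wrist_force: [0.7, -0.4, -1.9]
width: 0.0111
finger_force: 50.0
shift [0.07 0.01 5.12] turn [0.   0.   0.01] | shift after turn [0.07 0.01 5.12] tcp [0.4367 0.2575 0.1881] q7 0.91
0.011144256993585172
```

View pics/w6.png

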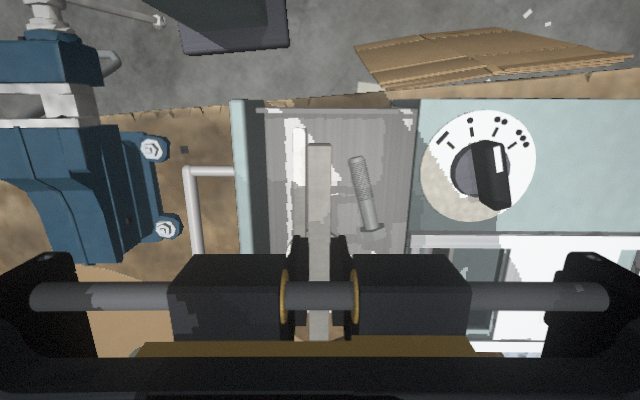

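The pin hangs at (320,145–250) between the first pin and the bolt. Lower and release it, then go to the handle.

```bash
python3 -m creep '{"xyz":[[0,0,0.8],[0,0,0.8],[0,0,0.8],[0,0,0.8],[0,0,0.8],[0,0,0.7],[0,0,0.4],[0,0,0]],"dr":[[0,0,0],[0,0,0],[0,0,0],[0,0,0],[0,0,0],[0,0,0],[0,0,0],[0,0,0]],"claw":[1,1,1,1,1,1,1,1]}' 50
python3 -m creep '{"xyz":[[0,0,0],[0,0,0],[0,0,0],[0,0,0],[0,0,-0.3],[0,0,-0.8],[0,0,-1],[0,0,-1]],"dr":[[0,0,0],[0,0,0],[0,0,0],[0,0,0],[0,0,0],[0,0,0],[0,0,0],[0,0,0]],"claw":[0.73,0.73,0.73,0.73,0.73,0.73,0.73,0.73]}' 50
python3 -m creep '{"xyz":[[-0.2,-0.5,-1],[-0.2,-1,-0.3],[-0.2,-1,0],[0,-1,0],[0,-0.9,0],[0,0,0],[0,0,0],[0,0,0]],"dr":[[0,0,0],[0,0,0],[0,0,0],[0,0,0],[0,0,0],[0,0,0],[0,0,0],[0,0,0]],"claw":[0.73,0.6,0.55,0.55,0.55,0.55,0.55,0.55]}' 40
python3 - <<'E'
from h import *
plan([.451,.1475,.074],[.085,.9964])
s=shot('wrist','w7'); hsv=cv2.cvtColor(s['pixels'],cv2.COLOR_RGB2HSV)
for r in (170,200,220):
    row=[c for c in range(285,350) if hsv[r,c,1]<40 and hsv[r,c,2]>90]
    if row: print(r,row[0],row[-1],px2w(s,[[(row[0]+row[-1])/2,r]],.082))
E
```

```text
clock: 53.1
tcp_pos: [0.4364, 0.2573, 0.06]
eef_rot: [-0.133, -3.138, 0.001]
wrist_force: [0.3, 0.7, -2.2]
width: 0.011
finger_force: 50.0
clock: 54.1
tcp_pos: [0.4368, 0.2575, 0.1393]
eef_rot: [0.133, 3.138, 0.001]
wrist_force: [0.6, -0.3, 0.7]
width: 0.0235
finger_force: 0.0
clock: 55.1
tcp_pos: [0.4423, 0.1477, 0.1706]
eef_rot: [0.13, 3.139, 0.0]
wrist_force: [-0.0, 0.1, -0.4]
width: 0.0388
finger_force: 0.0
shift [-0.35  0.02  3.86] turn [0.   0.   0.03] | shift after turn [-0.35  0.02  3.86] tcp [0.4423 0.1477 0.1706] q7 1.1
170 313 327 [[0.41125071 0.15145273 0.082     ]]
200 313 326 [[0.43541408 0.14908321 0.082     ]]
220 313 326 [[0.4523581  0.14769322 0.082     ]]
```

View pics/w7.png

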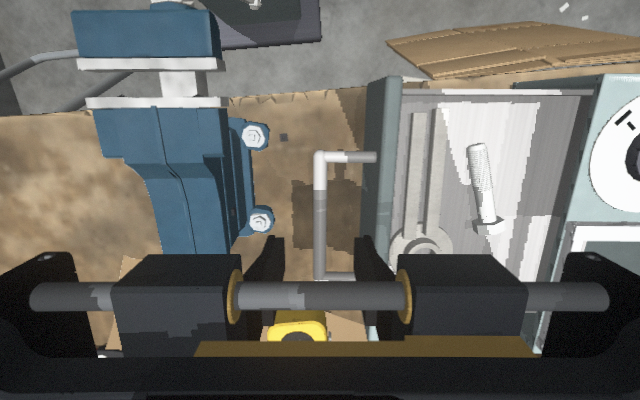

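All four parts are in the tray: pins at columns 417 and 435, the flange hub at (420,248) and the bolt at (485,190). Gripping the bar and pushing the drawer home.

```bash
python3 -m creep '{"xyz":[[-0.3,0,0.4],[0,0,0.5],[0,0,0.6],[0,0,0.6],[0,0,0.6],[0,0,0.6],[0,0,0.56],[0,0,0]],"dr":[[0,0,0],[0,0,0],[0,0,0],[0,0,0],[0,0,0],[0,0,0],[0,0,0],[0,0,0]],"claw":[0.55,0.55,0.55,0.55,0.55,0.55,0.55,0.55]}' 40
python3 -m creep '{"xyz":[[0,0,0],[0,0,0],[0,0,0],[0,0,0],[0,0,0],[0,0.1,0],[0,0.2,0],[0,0.4,0]],"dr":[[0,0,0],[0,0,0],[0,0,0],[0,0,0],[0,0,0],[0,0,0],[0,0,0],[0,0,0]],"claw":[0.55,1,1,1,1,1,1,1]}' 40
python3 -m creep '{"xyz":[[0,0.5,0],[0,0.5,0],[0,0.5,0],[0,0.5,0],[0,0.5,0],[0,0.5,0],[0,0.5,0],[0,0.5,0]],"dr":[[0,0,0],[0,0,0],[0,0,0],[0,0,0],[0,0,0],[0,0,0],[0,0,0],[0,0,0]],"claw":[1,1,1,1,1,1,1,1]}' 40
python3 -m creep '{"xyz":[[0,0.3,0],[0,0.1,0],[0,0,0],[0,0,0],[0,0,0],[0,0,0],[0,0,0],[0,0,0]],"dr":[[0,0,0],[0,0,0],[0,0,0],[0,0,0],[0,0,0],[0,0,0],[0,0,0],[0,0,0]],"claw":[1,1,1,1,1,1,1,1]}' 40
```

```text
clock: 56.15
tcp_pos: [0.449, 0.1457, 0.0728]
eef_rot: [-0.133, -3.137, 0.002]
wrist_force: [-0.2, -0.1, 0.4]
width: 0.0391
finger_force: 0.0
clock: 57.15
tcp_pos: [0.4514, 0.1621, 0.0743]
eef_rot: [-0.135, -3.138, 0.003]
wrist_force: [-0.9, -4.1, 4.4]
width: 0.0099
finger_force: 40.0
clock: 58.15
tcp_pos: [0.4607, 0.2638, 0.0743]
eef_rot: [0.133, 3.137, 0.0]
wrist_force: [2.4, -3.9, 4.5]
width: 0.0097
finger_force: 40.0
clock: 59.15
tcp_pos: [0.4614, 0.2716, 0.0742]
eef_rot: [0.135, 3.138, -0.003]
wrist_force: [2.3, -7.1, 6.7]
width: 0.0098
finger_force: 40.0
```

```bash
python3 -m creep '{"xyz":[[0,0.2,0],[0,0.2,0],[0,0,0],[0,0,0],[0,0,0],[0,0,0],[0,0,0],[0,0,0]],"dr":[[0,0,0],[0,0,0],[0,0,0],[0,0,0],[0,0,0],[0,0,0],[0,0,0],[0,0,0]],"claw":[1,1,1,1,1,1,1,1]}' 40
python3 -m creep '{"xyz":[[0,0,0],[0,0,0],[0,0,0],[0,0,0],[0,0,-0.4],[0,0,-0.9],[0,0,-1],[0,0,-1]],"dr":[[0,0,0],[0,0,0],[0,0,0],[0,0,0],[0,0,0],[0,0,0],[0,0,0],[0,0,0]],"claw":[0.55,0.55,0.55,0.55,0.55,0.55,0.55,0.55]}' 40
python3 -m creep '{"xyz":[[0,0,-1],[0,0,-0.8],[0,0,0],[0,0,0],[0,0,0],[0,0,0],[0,0,0],[0,0,0]],"dr":[[0,0,0],[0,0,0],[0,0,0],[0,0,0],[0,0,0],[0,0,0],[0,0,0],[0,0,0]],"claw":[0.55,0.8,1,1,1,1,1,1]}' 40
python3 - <<'E'
from h import *
s=shot('wrist','w8'); hsv=cv2.cvtColor(s['pixels'],cv2.COLOR_RGB2HSV)
for r in (150,185,220):
    row=[c for c in range(285,340) if hsv[r,c,1]<40 and hsv[r,c,2]>90]
    if row: print(r,row[0],row[-1],px2w(s,[[(row[0]+row[-1])/2,r]],.082))
d=np.array([.085,.9964]);e=np.array([-.9964,.085]); h=np.array([.463,.2715]); c=h+d*(.042+.095)
print('dryer',c,'sel',c-.048*d+.06*e, w2px(s,[[*(c-.048*d+.06*e),.138]]))
E
```

```text
clock: 60.15
tcp_pos: [0.4614, 0.2717, 0.0741]
eef_rot: [-0.142, -3.133, 0.026]
wrist_force: [-5.1, -29.2, 21.9]
width: 0.0096
finger_force: 40.0
clock: 61.15
tcp_pos: [0.4603, 0.2853, 0.1574]
eef_rot: [-0.129, -3.138, -0.003]
wrist_force: [-0.9, -0.4, -1.1]
width: 0.0391
finger_force: 0.0
clock: 62.15
tcp_pos: [0.4614, 0.283, 0.2014]
eef_rot: [-0.133, -3.139, 0.0]
wrist_force: [0.3, -0.1, 0.3]
width: 0.0007
finger_force: 0.0
150 300 311 [[0.41849241 0.27542778 0.082     ]]
185 300 312 [[0.4492908  0.27288025 0.082     ]]
220 301 311 [[0.48223653 0.26969979 0.082     ]]
dryer [0.474645  0.4080068] sel [0.410781  0.3652796] [[434.47136778 139.46760397]]
```

View pics/w8.png

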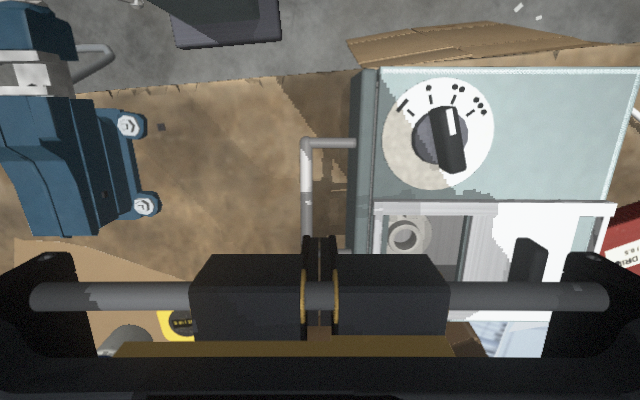

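The drawer is home: the bar is back at y≈0.272 and the force rose to 29 N against the stop. The selector bar top is at about (452,140), still at one dot. The hatch tab is at (530,262). I'll compute the carton clearance and hatch approach next.

```bash
python3 - <<'E'
from h import *
s=shot('top'); cv2.imwrite('pics/crop5.png',cv2.resize(s['pixels'][85:255,150:290,::-1],None,fx=3.5,fy=3.5,interpolation=cv2.INTER_CUBIC))
for z in (0,.15,.22): print(z,px2w(s,[[203,174],[187,127],[268,160]],z).round(3).tolist())
w=shot('wrist'); print(px2w(w,[[439,134]],.107),px2w(w,[[452,140]],.138),px2w(w,[[530,240]],.138))
plan([.5225,.478,.2],[.085,.9964])
E
```

```text
0 [[0.606, 0.459, 0.0], [0.778, 0.526, 0.0], [0.659, 0.226, 0.0]]
0.15 [[0.584, 0.412, 0.15], [0.737, 0.472, 0.15], [0.631, 0.205, 0.15]]
0.22 [[0.573, 0.39, 0.22], [0.718, 0.446, 0.22], [0.618, 0.196, 0.22]]
[[0.411507   0.37957142 0.107     ]] [[0.4122256  0.37704353 0.138     ]] [[0.490554   0.43692291 0.138     ]]
shift [-1.77  7.98  0.06] turn [0.   0.   0.01] | shift after turn [-1.77  7.98  0.06] tcp [0.4615 0.283  0.2016] q7 0.9
```

View pics/crop5.png

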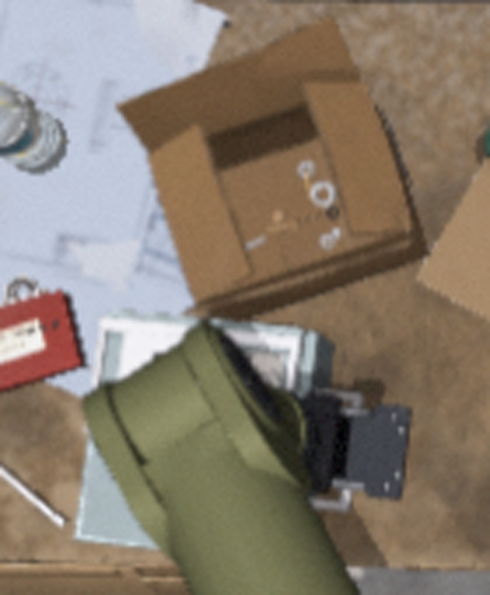

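No more pictures to view from here, because I've already viewed 16, over the cap of 14. I'll use numbers only. The rays put the selector axis at about (0.412, 0.377) and the carton corner at (0.573, 0.39). Moving behind the hatch tab.

```bash
python3 -m creep '{"xyz":[[-0.2,1,0],[-0.2,1,0],[-0.2,1,0],[-0.2,1,0],[-0.2,1,0],[-0.2,1,0],[-0.2,1,0],[0,0.95,0]],"dr":[[0,0,0],[0,0,0],[0,0,0],[0,0,0],[0,0,0],[0,0,0],[0,0,0],[0,0,0]],"claw":[1,1,1,1,1,1,1,1]}' 40
python3 - <<'E'
from h import *
for n in ('top',):
    s=shot(n); hsv=cv2.cvtColor(s['pixels'],cv2.COLOR_RGB2HSV); m=(hsv[:,:,2]<70).astype(np.uint8); m[:,:178]=0;m[:178]=0;m[208:]=0;m[:,215:]=0
    for k in cv2.findContours(m,cv2.RETR_EXTERNAL,cv2.CHAIN_APPROX_NONE)[0]:
        if cv2.contourArea(k)>10: x,y,w,h=cv2.boundingRect(k); print((x,y,w,h),px2w(s,[[x+w/2,y+h/2]],.138))
w=shot('wrist'); print(w2px(w,[[.5225,.44,.138],[.4975,.442,.138]])); hsv=cv2.cvtColor(w['pixels'],cv2.COLOR_RGB2HSV)
for r in (185,195,205,215,225,235): print(r,hsv[r,200:320:6,2])
plan([.512,.478,.132],[.085,.9964])
E
```

```text
clock: 63.3
tcp_pos: [0.5136, 0.4787, 0.2013]
eef_rot: [0.134, 3.139, -0.0]
wrist_force: [-0.1, -0.5, 0.2]
width: 0.0007
finger_force: 0.0
(178, 183, 21, 25) [[0.51528707 0.45955653 0.138     ]]
[[261.57280726 237.53981406]
 [259.64952554 205.18097842]]
185 [217 163 244 245 251 251 251 251 251 251 251 220 218 220 215 217 219 219
 220 223]
195 [164 221 249 206 251 251 251 252 251 251 191 191 192 195 189 192 194 219
 208 202]
205 [243 106 206 221 251 251 251 251 251 251 191  69  66  66 187 188 193 195
 195 199]
215 [245 112 108 112 251 251 251 251 251 251 187  74  72  64 183 185 191 193
 192 198]
225 [162 242 239 239 251 251 251 251 251 250 187  75  73  63 184 183 188 192
 191 197]
235 [148 140 217 216 248 251 250 251 250 250 181  70  67  60 181 183 185 188
  65 193]
shift [-0.02 -0.13  2.75] turn [ 0.01 -0.02  0.05] | shift after turn [-0.02 -0.13  2.75] tcp [0.5117 0.4812 0.2007] q7 0.73
```

```bash
python3 -m creep '{"xyz":[[0,0,0.6],[0,0,0.7],[0,0,0.7],[0,0,0.7],[0,0,0],[0,-0.2,0],[0,-0.3,0],[0,-0.3,0]],"dr":[[0,0,0.05],[0,0,0],[0,0,0],[0,0,0],[0,0,0],[0,0,0],[0,0,0],[0,0,0]],"claw":[1,1,1,1,1,1,1,1]}' 40
python3 -m creep '{"xyz":[[0,-0.4,0],[0,-0.4,0],[0,-0.4,0],[0,-0.4,0],[0,-0.4,0],[0,-0.4,0],[0,-0.2,0],[0,-0.1,0]],"dr":[[0,0,0],[0,0,0],[0,0,0],[0,0,0],[0,0,0],[0,0,0],[0,0,0],[0,0,0]],"claw":[1,1,1,1,1,1,1,1]}' 40
python3 -m creep '{"xyz":[[0,-0.1,0],[0,-0.1,0],[0,-0.1,0],[0,-0.1,0],[0,0,0],[0,0,0],[0,0,0],[0,0,0]],"dr":[[0,0,0],[0,0,0],[0,0,0],[0,0,0],[0,0,0],[0,0,0],[0,0,0],[0,0,0]],"claw":[1,1,1,1,1,1,1,1]}' 40
```

```text
clock: 64.4
tcp_pos: [0.5118, 0.4581, 0.1351]
eef_rot: [0.139, 3.137, 0.003]
wrist_force: [1.1, 1.4, -0.0]
width: 0.0004
finger_force: 0.7
clock: 65.4
tcp_pos: [0.5054, 0.3906, 0.134]
eef_rot: [0.139, 3.138, -0.0]
wrist_force: [0.7, 1.9, 0.4]
width: 0.0003
finger_force: 0.6
clock: 66.4
tcp_pos: [0.5051, 0.3889, 0.1342]
eef_rot: [0.132, 3.134, 0.019]
wrist_force: [7.8, 16.4, -8.7]
width: 0.0003
finger_force: 8.3
```

```bash
python3 -m creep '{"xyz":[[0,0.4,0],[0,0.2,0],[0,0,-0.5],[0,0,-1],[0,0,-1],[0,0,-0.4],[0,0,0],[0,0,0]],"dr":[[0,0,0],[0,0,0],[0,0,0],[0,0,0],[0,0,0],[0,0,0],[0,0,0],[0,0,0]],"claw":[1,1,1,1,1,1,1,1]}' 40
python3 -m creep '{"xyz":[[0.3,-0.8,0],[0.3,-0.8,0],[0.3,-0.8,0],[0.3,-0.8,0],[0.3,-0.8,0],[0.3,-0.7,0],[0,0,0],[0,0,0]],"dr":[[0,0,0],[0,0,0],[0,0,0],[0,0,0],[0,0,0],[0,0,0],[0,0,0],[0,0,0]],"claw":[1,1,1,1,1,1,1,1]}' 40
python3 - <<'E'
from h import *
s=shot('wrist','w9'); print(s['obs']['tcp_pos'])
d=np.array([.085,.9964]);e=np.array([-.9964,.085]); c=np.array([.463,.2715])+d*.149
g=lambda im,p:int(cv2.cvtColor(im,cv2.COLOR_RGB2GRAY)[p[1],p[0]])
# profile along dryer x at y_d=-25 at roof level
for yd in (-10,-25):
    pr=[]
    for xd in range(-96,96,4):
        u=w2px(s,[[*(c+d*xd/1000+e*yd/1000),.108]])[0].round().astype(int)
        pr.append(g(s['pixels'],u) if 0<=u[0]<640 and 0<=u[1]<260 else -1)
    print(yd,pr)
P=w2px(s,[[*(c-.048*d+.06*e),.138]]); print(P)
hsv=cv2.cvtColor(s['pixels'],cv2.COLOR_RGB2HSV); m=(hsv[:,:,2]<65).astype(np.uint8); m[235:]=0; m[:,:340]=0
for k in cv2.findContours(m,cv2.RETR_EXTERNAL,cv2.CHAIN_APPROX_NONE)[0]:
    if cv2.contourArea(k)>100: r=cv2.minAreaRect(k); print(r, px2w(s,[r[0]],.138))
plan([*(c-.048*d+.06*e),.2])
E
```

```text
clock: 67.4
tcp_pos: [0.5054, 0.3954, 0.2055]
eef_rot: [-0.139, -3.137, 0.002]
wrist_force: [-0.4, -0.7, 0.2]
width: 0.0009
finger_force: 0.0
clock: 68.4
tcp_pos: [0.4506, 0.2835, 0.2061]
eef_rot: [-0.138, -3.138, -0.0]
wrist_force: [-0.7, 0.0, -0.5]
width: 0.0006
finger_force: 0.0
[0.45055038 0.28346024 0.20613654]
-10 [116, 151, 220, 181, 203, 198, 198, 191, 193, 194, 220, 213, 216, 218, 215, 217, 217, 216, 215, 217, 210, 216, 213, 218, 215, 141, 210, 210, 212, 215, 215, 215, 213, 211, 211, 214, 214, 211, 206, 211, 211, 210, 210, 209, 211, 208, 167, 121]
-25 [113, 145, 217, 179, 200, 192, 195, 190, 189, 192, 216, 211, 210, 45, 46, 94, 217, 216, 215, 217, 207, 213, 214, 212, 218, 143, 145, 142, 142, 212, 212, 214, 211, 211, 211, 212, 214, 209, 208, 207, 209, 209, 207, 208, 207, 205, 176, 91]
[[448.18659081 154.11657027]]
((620.8999633789062, 219.20001220703125), (14.862703323364258, 42.69074630737305), 71.56504821777344) [[0.47119274 0.50380831 0.138     ]]
((437.9426574707031, 169.10511779785156), (35.60939025878906, 8.408556938171387), 73.61045837402344) [[0.42181221 0.37045011 0.138     ]]
shift [1.87 3.59 0.25] turn [-0. -0. -0.] | shift after turn [1.87 3.59 0.25] tcp [0.4506 0.2836 0.2062] q7 0.88
```

```bash
python3 -m creep '{"xyz":[[0.37,0.72,0],[0.37,0.72,0],[0.37,0.72,0],[0.37,0.72,0],[0.37,0.72,0],[0,0,0],[0,0,0],[0,0,0]],"dr":[[0,0,0],[0,0,0],[0,0,0],[0,0,0],[0,0,-0.96],[0,0,-0.96],[0,0,-0.96],[0,0,-0.96]],"claw":[0.8,0.6,0.55,0.55,0.55,0.55,0.55,0.55]}' 20
python3 -m creep '{"xyz":[[0,0,0],[0,0,0],[0,0,0],[0,0,0],[0,0,0],[0,0,0],[0,0,0],[0,0,0]],"dr":[[0,0,0],[0,0,0],[0,0,0],[0,0,0],[0,0,0],[0,0,0],[0,0,0],[0,0,0]],"claw":[0.55,0.55,0.55,0.55,0.55,0.55,0.55,0.55]}' 20
python3 - <<'E'
from h import *
d=np.array([.085,.9964]);e=np.array([-.9964,.085]); c=np.array([.463,.2715])+d*.149
im8=cv2.imread('pics/w8.png'); im9=cv2.imread('pics/w9.png'); w=shot('wrist','w10')
# project window points into w8,w9 with their tcp poses
for im,o in ((im8,dict(tcp_pos=np.array([.4614,.283,.2014]),eef_rot=np.array([-.133,-3.139,0]))),(im9,dict(tcp_pos=np.array([.4506,.2835,.2061]),eef_rot=np.array([-.138,-3.138,0])))):
    w['obs']=o if False else {**w['obs'],**o}
    U=w2px(w,[[*(c+d*x/1000-e*.025),.108] for x in range(-96,96,6)]).round().astype(int)
    print([im[v,u].tolist() if 0<=u<640 and 0<=v<250 else None for u,v in U])
plan([*(c-.048*d+.06*e),.13],[-.22,.976])
x=cv2.imread('pics/w10.png'); hsv=cv2.cvtColor(x,cv2.COLOR_BGR2HSV); w=shot('wrist')
print(w2px(w,[[*(c-.048*d+.06*e),.138]]))
for r in range(150,260,10): q=np.where(hsv[r,250:390,2]<65)[0]+250; print(r,(q.min(),q.max(),len(q)) if len(q) else None)
E
```

```text
clock: 69.45
tcp_pos: [0.4119, 0.3777, 0.2065]
eef_rot: [0.348, -3.122, -0.0]
wrist_force: [-0.6, 0.3, -0.2]
width: 0.0389
finger_force: 0.0
clock: 70.45
tcp_pos: [0.4125, 0.3766, 0.2066]
eef_rot: [-0.343, 3.123, 0.0]
wrist_force: [0.2, 0.1, -0.5]
width: 0.0392
finger_force: 0.0
[[103, 104, 103], [215, 212, 213], [123, 123, 115], [155, 162, 163], [151, 150, 152], [156, 157, 158], [82, 85, 87], [182, 190, 191], [150, 155, 158], [137, 138, 139], [134, 135, 134], [137, 140, 141], [138, 137, 138], [69, 69, 64], [106, 106, 104], [210, 207, 207], [196, 196, 193], [196, 196, 193], [250, 249, 248], [250, 250, 249], [250, 250, 248], [81, 80, 81], [83, 82, 80], [250, 250, 248], [249, 249, 248], [249, 249, 248], [250, 249, 248], [249, 249, 248], [249, 249, 248], [202, 201, 186], [201, 202, 184], [115, 113, 112]]
[[113, 114, 112], [220, 220, 218], [180, 180, 177], [193, 191, 190], [196, 195, 194], [190, 189, 188], [193, 192, 192], [215, 212, 212], [212, 210, 209], [48, 48, 44], [94, 94, 93], [218, 215, 215], [215, 216, 212], [219, 218, 218], [215, 213, 212], [215, 214, 212], [219, 218, 217], [149, 147, 136], [145, 145, 134], [217, 217, 200], [218, 217, 200], [215, 216, 199], [217, 216, 198], [215, 215, 197], [218, 219, 201], [213, 214, 195], [213, 212, 194], [212, 211, 194], [212, 212, 195], [210, 210, 192], [209, 209, 193], [122, 122, 120]]
shift [0.02 0.03 3.06] turn [ 0.    0.   -0.04] | shift after turn [0.02 0.03 3.06] tcp [0.4125 0.3766 0.2066] q7 1.01
[[319.60234015 216.27117014]]
150 (np.int64(369), np.int64(374), 5)
160 (np.int64(322), np.int64(322), 1)
170 (np.int64(349), np.int64(350), 2)
180 None
190 (np.int64(313), np.int64(364), 13)
200 (np.int64(314), np.int64(329), 7)
210 (np.int64(313), np.int64(329), 10)
220 (np.int64(313), np.int64(329), 17)
230 (np.int64(314), np.int64(328), 13)
240 (np.int64(267), np.int64(371), 49)
250 (np.int64(263), np.int64(375), 42)
```

The hatch is shut: the plate is uniform from the end frame back and the window is gone. The selector bar lines up with the jaws at columns 313–329. Gripping and turning clockwise by 0.6 rad.

```bash
python3 -m creep '{"xyz":[[0,0.03,0.6],[0,0,0.6],[0,0,0.6],[0,0,0.6],[0,0,0.6],[0,0,0.06],[0,0,0],[0,0,0]],"dr":[[0,0,0],[0,0,0],[0,0,0],[0,0,0],[0,0,0],[0,0,0],[0,0,0],[0,0,0]],"claw":[0.55,0.55,0.55,0.55,0.55,0.55,0.55,0.55]}' 25
python3 -m creep '{"xyz":[[0,0,0],[0,0,0],[0,0,0],[0,0,0],[0,0,0],[0,0,0],[0,0,0],[0,0,0]],"dr":[[0,0,0],[0,0,0],[0,0,0],[0,0,0],[0,0,0],[0,0,0.2],[0,0,0.4],[0,0,0.6]],"claw":[1,1,1,1,1,1,1,1]}' 30
python3 -m creep '{"xyz":[[0,0,0],[0,0,0],[0,0,0],[0,0,0],[0,0,0],[0,0,0],[0,0,0],[0,0,0]],"dr":[[0,0,0.8],[0,0,0.8],[0,0,0.8],[0,0,0.8],[0,0,0.8],[0,0,0.8],[0,0,0.8],[0,0,0.7]],"claw":[1,1,1,1,1,1,1,1]}' 30
python3 -m creep '{"xyz":[[0,0,0],[0,0,0],[0,0,0],[0,0,0],[0,0,0],[0,0,0],[0,0,0],[0,0,0]],"dr":[[0,0,0],[0,0,0],[0,0,0],[0,0,0],[0,0,0],[0,0,0],[0,0,0],[0,0,0]],"claw":[1,1,1,1,1,1,1,1]}' 30
python3 -c "
from h import *
o=env.get_obs();print(o['moment'],o['wrist_force'],R.from_rotvec(o['eef_rot']).as_matrix()[:,1])"
```

```text
clock: 71.55
tcp_pos: [0.4128, 0.3778, 0.1308]
eef_rot: [-0.343, 3.122, 0.002]
wrist_force: [-0.5, -0.5, 0.0]
width: 0.0394
finger_force: 0.0
clock: 72.55
tcp_pos: [0.4122, 0.3781, 0.1302]
eef_rot: [-0.19, 3.135, 0.002]
wrist_force: [0.1, 3.5, -0.3]
width: 0.0126
finger_force: 30.0
clock: 73.55
tcp_pos: [0.4123, 0.3786, 0.1302]
eef_rot: [0.599, 3.084, 0.003]
wrist_force: [-0.6, 5.3, -1.2]
width: 0.0127
finger_force: 30.0
clock: 74.55
tcp_pos: [0.4123, 0.3786, 0.1302]
eef_rot: [0.595, 3.085, 0.003]
wrist_force: [-0.1, 5.3, -1.8]
width: 0.0129
finger_force: 30.0
[ 1.08752884 -0.07439535 -0.11625657] [-0.09325091  5.30594889 -1.7631701 ] [0.37202845 0.92821874 0.00219264]
```

```bash
python3 -m creep '{"xyz":[[0,0,0],[0,0,0],[0,0,0],[0,0,0],[0,0,-0.4],[0,0,-0.8],[0,0,-1],[0,0,-1]],"dr":[[0,0,0],[0,0,0],[0,0,0],[0,0,0],[0,0,0],[0,0,0],[0,0,0],[0,0,0]],"claw":[0.55,0.55,0.55,0.55,0.55,0.55,0.55,0.55]}' 30
python3 -m creep '{"xyz":[[0,-0.9,0],[0,-0.9,0],[0,-0.9,0],[0,-0.9,0],[0,0,0],[0,0,0],[0,0,0],[0,0,0]],"dr":[[0,0,-0.9],[0,0,-0.9],[0,0,-0.9],[0,0,-0.9],[0,0,0],[0,0,0],[0,0,0],[0,0,0]],"claw":[0.55,0.8,1,1,1,1,1,1]}' 30
python3 - <<'E'
from h import *
s=shot('wrist','w11'); print(s['obs']['tcp_pos'],s['obs']['wrist_force']); hsv=cv2.cvtColor(s['pixels'],cv2.COLOR_RGB2HSV)
for r in (150,180,210):
    row=[c for c in range(260,345) if hsv[r,c,1]<40 and hsv[r,c,2]>90]
    if row: print(r,row[0],row[-1],px2w(s,[[(row[0]+row[-1])/2,r]],.082))
c0=w2px(s,[[.412,.377,.138]])[0]; print(c0)
m=(hsv[:,:,2]<80).astype(np.uint8); m[240:]=0
for k in cv2.findContours(m,cv2.RETR_EXTERNAL,cv2.CHAIN_APPROX_NONE)[0]:
    if cv2.contourArea(k)>150 and np.hypot(*(k.reshape(-1,2).mean(0)-c0))<40:
        P=px2w(s,k.reshape(-1,2),.138)[:,:2]*1000; v=cv2.fitLine(P.astype(np.float32),cv2.DIST_L2,0,.01,.01).ravel(); print(v, (np.degrees(np.arctan2(v[1],v[0]))-85.1)%180)
E
```

```text
clock: 75.55
tcp_pos: [0.4125, 0.3773, 0.2116]
eef_rot: [0.595, 3.084, 0.001]
wrist_force: [-0.2, -0.5, -0.1]
width: 0.0389
finger_force: 0.0
clock: 76.55
tcp_pos: [0.3881, 0.2916, 0.21]
eef_rot: [-0.146, -3.138, 0.0]
wrist_force: [-0.1, 0.2, -0.7]
width: 0.0004
finger_force: 0.0
[0.38805557 0.2915822  0.20999046] [-0.12080947  0.24205056 -0.73421917]
[432.57938138 235.17183559]
[2.3167209e-01 9.7279394e-01 3.9782843e+02 3.6795407e+02] 171.50446
```

```bash
python3 -m creep '{"xyz":[[-0.9,0,0],[-0.9,0,0],[-0.9,0,0],[-0.2,0,0],[0,0,0],[0,0,0],[0,0,0],[0,0,0]],"dr":[[0,0,0],[0,0,0],[0,0,0],[0,0,0],[0,0,0],[0,0,0],[0,0,0],[0,0,0]],"claw":[1,1,1,1,1,1,1,1]}' 30
python3 - <<'E'
from h import *
s=shot('wrist','w12'); print(s['obs']['tcp_pos']); hsv=cv2.cvtColor(s['pixels'],cv2.COLOR_RGB2HSV)
for r in (150,185,215):
    row=[c for c in range(270,330) if hsv[r,c,1]<40 and hsv[r,c,2]>90]
    if row: print(r,row[0],row[-1],px2w(s,[[(row[0]+row[-1])/2,r]],.082))
c0=w2px(s,[[.412,.377,.138]])[0]; print(c0)
m=(hsv[:,:,2]<60).astype(np.uint8); m[235:]=0
for k in cv2.findContours(m,cv2.RETR_EXTERNAL,cv2.CHAIN_APPROX_NONE)[0]:
    if cv2.contourArea(k)>60 and np.hypot(*(k.reshape(-1,2).mean(0)-c0))<40:
        P=px2w(s,k.reshape(-1,2).astype(float),.138)[:,:2]*1000; v=cv2.fitLine(P.astype(np.float32),cv2.DIST_L2,0,.01,.01).ravel(); print(cv2.contourArea(k),v,(np.degrees(np.arctan2(v[1],v[0]))-85.1)%180)
# white pointer line inside bar
t=((hsv[:,:,2]>170)&(hsv[:,:,1]<40)).astype(np.uint8)
for k in cv2.findContours(t,cv2.RETR_LIST,cv2.CHAIN_APPROX_NONE)[0]:
    q=k.reshape(-1,2); a=cv2.contourArea(k)
    if 20<a<400 and np.hypot(*(q.mean(0)-c0))<45:
        P=px2w(s,q.astype(float),.138)[:,:2]*1000; p=P.mean(0)-[412,377]; print('w',a,q.mean(0),(np.degrees(np.arctan2(p[1],p[0]))-85.1)%360)
T=shot('top'); hv=cv2.cvtColor(T['pixels'],cv2.COLOR_RGB2HSV)
for n,lo,hi in (('tape',(20,150,150),(35,255,255)),('lid',(105,120,60),(125,255,255)),('pliers',(0,150,100),(8,255,255))):
    mm=cv2.inRange(hv,lo,hi)
    T0=cv2.cvtColor(cv2.imread('pics/top0.png'),cv2.COLOR_BGR2HSV); m0=cv2.inRange(T0,lo,hi)
    f=lambda M:np.argwhere(M[130:190,285:410]).mean(0).round(1)
    print(n,f(m0),f(mm))
E
```

```text
clock: 77.6
tcp_pos: [0.46, 0.2844, 0.2103]
eef_rot: [0.146, 3.138, 0.001]
wrist_force: [-0.5, -0.4, 0.3]
width: 0.0005
finger_force: 0.0
[0.45996957 0.28443332 0.21025864]
150 299 310 [[0.41816771 0.27588791 0.082     ]]
185 299 311 [[0.44994534 0.27296759 0.082     ]]
215 300 311 [[0.47897853 0.27037057 0.082     ]]
[444.25014112 139.55141449]
w 29.0 [475.     112.0625] 44.3386781352026
w 33.5 [471.73684211 105.78947368] 54.57140384625308
w 33.0 [445.59090909 100.45454545] 94.54520565356492
w 30.5 [423.61904762 100.23809524] 122.61848095578645
tape [41.2 15.4] [41.3 15.3]
lid [26.3 42.5] [26.4 42.5]
pliers [ 38.9 101.2] [ 38.7 101.1]
```

```bash
python3 - <<'E'
from h import *
s=shot('wrist'); g=cv2.GaussianBlur(cv2.cvtColor(s['pixels'],cv2.COLOR_RGB2GRAY),(3,3),0)
for a in range(30,180,10):
    t=np.radians(a+85.1); P=[[.412+r*np.cos(t),.377+r*np.sin(t),.138] for r in (-.021,-.018,-.015,-.012,.012,.015,.018,.021)]
    print(a,[int(g[v,u]) for u,v in w2px(s,P).round().astype(int)])
E
```

```text
30 [94, 72, 60, 63, 248, 252, 252, 252]
40 [59, 59, 61, 61, 134, 252, 252, 252]
50 [59, 60, 62, 66, 100, 79, 220, 252]
60 [63, 64, 69, 77, 251, 210, 175, 98]
70 [68, 68, 74, 78, 241, 237, 241, 237]
80 [65, 69, 74, 76, 85, 83, 80, 77]
90 [149, 97, 72, 75, 73, 72, 64, 66]
100 [252, 252, 220, 74, 65, 65, 65, 66]
110 [252, 252, 252, 128, 66, 65, 66, 113]
120 [252, 252, 252, 185, 65, 65, 123, 119]
130 [252, 252, 252, 231, 65, 116, 136, 139]
140 [252, 252, 252, 247, 65, 135, 139, 140]
150 [252, 252, 252, 252, 78, 137, 138, 139]
160 [252, 252, 252, 252, 79, 136, 137, 137]
170 [252, 252, 252, 252, 76, 133, 134, 104]
```

The white pointer line lies at about 70°, and the two-dot mark is at 73°. Handing in.

```bash
python3 -c "
from cell import workorder
print(workorder.job_done())"
```

```text
the job is handed in; nothing more can be done
None
```

The job is handed in: all four parts went into the drawer, drawer and hatch are shut and the selector is at two dots by my measurements, but no verdict came back and I viewed 16 pictures against the limit of 14.

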